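Roll-test axle tubes on the classroom ramp

ROBOT

A 6-joint arm with a two-finger parallel gripper is mounted at the origin on the work surface. World frame = base frame: x ahead of the robot, y to its left, z up, the work surface at z = 0. Lengths are in m, angles in degrees, forces in N, time in s.
With the tool pointing down it reaches from about 0.25 to 0.725 m from the base axis. Payload 9.7 kg.
Tool frame: the origin (TCP) lies between the finger pads; the fingertips stand 11 mm ahead of it and the grasp point (between the pads) lies 8 mm behind it; z points along the fingers, y is the direction in which the jaws open and shut (so a half turn about z gives the same grasp; the last joint's range is limited). The gripper opens to 85 mm and grips with 20 to 120 N. Pads are 22 mm wide; open, the fingers measure 114 mm over their backs; the gripper's body (76 mm by 85 mm) begins 54 mm behind the grasp point. The pads swing forward as they close: fully open they stand 13 mm farther back than shut.
Start: joints at [67.781, 4.979, 10.078, 95.1, 0, 90], TCP at [0.208, 0.509, 0.242] pointing down, gripper open.
Joint ranges: [-179.16, 179.16], [-48.56, 103.87], [-65.8, 70.77], [-126.05, 130.52], [-82.76, 87.17], [-180, 180]. Speed limits (degrees/s): [127.2, 127.2, 147.25, 180, 180, 180].

INTERFACE

Orientations are given as [roll, pitch, yaw] about the fixed x, y, z axes, in that order (R = Rz(yaw) Ry(pitch) Rx(roll)).
In Python, from workcell import bot gives the robot as it stands.
- The arm moves only by the tool play_rows, never from a script. Its argument "targets" is a list of rows, each an object of numbers: "fingers": the gripper command: -1 is shut, 1 is fully open, values between are in proportion; "x", "y", "z": the shift along the tool's x, y, z in m; "wx", "wy", "wz": the turn, a rotation vector about the tool's x, y, z in degrees. In form: [{"fingers": .., "x": .., "y": .., "z": .., "wx": .., "wy": .., "wz": ..}, ...]. A call has 1 to 20 rows; each row is the pose to reach, as a shift and turn from the pose commanded when the call began, along the tool's axes at that moment; what a row does not reach only later rows make up. A row lasts 1/12 s, in which the tool goes at most 41.7 mm and 7.16 degrees, less where a joint would pass 70% of its speed; a pose out of reach is approached as far as the arm can. A call with a gripper value outside its range is refused whole. The fingers move at their own pace and stop on an object; "grip_force" is the grip in N (left out, the last holds). Time passes only in rows, so rows that repeat a pose let the fingers close. It gives the time, the measured TCP pose, the force and the opening at its end, in the units of the state.
- bot.get_obs(): the state, without advancing time (a new reading comes with each control period).
- bot.camera(name): name is "scene" or "top" or "wrist"; returns (picture, depth): 420x560x3 uint8, blue, green, red; 420x560 float32, m along the optical axis (not along the pixel's ray), 0 where there is no reading.
- bot.get_calibration(name): a dict with "fx", "fy", "cx", "cy" (pixels), "camera_from_world" (4x4, takes a point from world to camera coordinates). Camera axes: x right, y down, z forward; pixel columns grow to the right and rows downward; lengths in m; the calibration is good to about 2 mm. A picture is of the moment at which its call begins: read the wrist's pose just before it. get_calibration takes no time and is no camera call; for the wrist camera it gives the pose at the moment of the call.
- bot.job_done(): hands the job in, once; it reports no verdict.
Trained networks look in the newest picture that a camera, given by its name, has taken for a name from the list of things; names that differ only in an ending like _2 or _b are one class to them, and where a whole thing is asked for, a point or a joint stands for the part that bears it (a point fixed in the world has none). Each returns a list of dicts, best first, with "confidence" (0 to 1); they miss things now and then, are a little off and sometimes report something else, mostly with a low value. They report only what shows in the picture. A call takes as long as a camera call. They do not tell look-alikes from the thing itself.
- bot.look_for(query, camera): "extent" ([left, top, right, bottom] in pixels, round what is visible of it).
- bot.outline_of(query, camera): "region" (420x560 bool, what is visible of it) and "extent" ([left, top, right, bottom] in pixels, round what is visible of it).
- bot.place_of(query, camera): "point" ([row, column] in pixels: a listed point, or the origin of a listed thing).
The state is a dict: "time": time; "q": joint angles; "qd": joint speeds; "joint_efforts": joint torques, N m; "ee_pos": TCP position; "tcp_rot": TCP orientation; "wrist_force": force on the tool from outside, world axes, zero at the start; "torque": the same for the moment, N m; "opening": finger opening in m.
Only numpy, scipy, OpenCV 4.12 (cv2) and the standard library are available. Lean on these libraries where they do the work, as an engineer would, in place of code of your own. Each camera call takes 0.05 s, during which the arm holds its last target.

TASK

Test the two tubes that lie on the blue cradles of the rack, one after the other: lay each across the ramp at the white line near its top and let go. A tube that rolls down belongs in the catch tray at the foot of the ramp; take a tube that stays on the ramp off again and put it in the orange tray, before you touch the next. Leave the tube on the black cradle and everything else on the table where it is.

Things in the scene. Friction and masses are not known exactly. Their poses are not given: they have to be found in the camera images.
- tube_a: One of three look-alike white tubes, 60 mm long, 40 g, lying along the rack's x, middle 42 mm above the table. A good one is round, 30 mm across; a crushed one is an oval 33.4 mm wide, 24 mm high, lying flat side down. Which is which is not told: on the ramp a round tube rolls off at once, a crushed one stays. Origin at the tube's middle, own x along it.
- tube_b: One of three look-alike white tubes, 60 mm long, 40 g, lying along the rack's x, middle 42 mm above the table. A good one is round, 30 mm across; a crushed one is an oval 33.4 mm wide, 24 mm high, lying flat side down. Which is which is not told: on the ramp a round tube rolls off at once, a crushed one stays. Origin at the tube's middle, own x along it.
- tube_c: One of three look-alike white tubes, 60 mm long, 40 g, lying along the rack's x, middle 42 mm above the table. A good one is round, 30 mm across; a crushed one is an oval 33.4 mm wide, 24 mm high, lying flat side down. Which is which is not told: on the ramp a round tube rolls off at once, a crushed one stays. Origin at the tube's middle, own x along it.
- rack: Fixed rack: aluminium base 100 x 250 x 8 mm with three cradles in a row along its y; origin under the base's centre, x toward the robot's left, z up. Cradles at y = -58 mm (blue), 0 (blue), +58 mm (black), each a pair of rails 50 mm long (x), 24 mm wide over all, top 30 mm above the table. A lamp bar overhangs them.
- rack_bar (a point): Middle of the near lower edge of the aluminium lamp bar, 127 mm above the table over the cradles' middle (rack x = 0), covering their left half. The bar runs along the rack's y, x = 0 to 28 mm, 24 mm high, a post at each end (y = +-117 mm). An upright gripper strikes it: come in tilted about 40 degrees, hand leaning right, fingers pointing left (rack +x) and down, closing along the rack's y; leave the same way.
- ramp: Fixed test ramp: grey lane 84 mm wide, 220 mm long, blue side rails 12 mm high, falling at 9 degrees (0.157 rad) toward its own -y (away from the robot); x across the lane, level, to the robot's left; origin on the table under mid-lane. Lane height 84 mm at the top (y = +109 mm, 12 mm stop), 50 mm at the foot (y = -109 mm). A tube laid along the ramp's x rolls straight; a round one takes about 1 s to the tray.
- ramp_line (a point): Middle of the white line painted across the lane, on its surface (about 75 mm above the table), 60 mm below the lane's top end; axes as the ramp's (level, not sloping). Lay tubes here, within about 30 mm.
- ramp_catch (a point): Centre of the catch tray's floor, 6 mm above the table, axes as the ramp's; the tray inside is 84 mm (x) by 88 mm (y), side walls to 66 mm, end wall to 81 mm above the table.
- reject_tray: Fixed open orange tray 120 (x) x 130 (y) x 40 mm, walls and floor 4 to 5 mm; origin under its centre. It and a blue tub of the same size with kit parts in it stand right of the ramp, one nearer, one farther, either way round.
- kit_tub: Bystander: fixed open blue tub 120 x 130 x 40 mm holding small kit parts; origin under its centre. Nothing goes in it.
- wheel: Bystander: black wheel lying flat, 60 mm across, 24 mm high; origin under its centre.
- gear: Bystander: orange gear lying flat, 53 mm across, 16 mm high; origin under its centre.
- beam: Bystander: aluminium beam 18 x 120 x 10 mm; origin under its centre.
- screwdriver: Bystander: screwdriver lying on the table.
Not all that is in view belongs to the job. Leave any pink look-alike of the tube_b alone.

How it is judged (in metres and radians):
On the way, in this order (a step that is already met when the one before it is completed fails the run):
1. the first tube is laid on the upper part of the ramp, within 50 mm of the white line, and let go; the other two still lie on the rack ((((contact force between tube_a and ramp above 0.02 N and contact force between tube_a and the fingers below 0.02 N and x of tube_a in the frame of ramp_line between -0.03 and 0.03 m and y of tube_a in the frame of ramp_line between -0.06 and 0.05 m and z of tube_a in the frame of ramp_line below 0.03 m and linear speed of tube_a below 0.4 m/s) and distance of tube_b from where it was at the start of the episode below 0.012 m and (distance of tube_c from where it was at the start of the episode below 0.012 m and y of tube_c in the frame of rack above 0.035 m)) or ((contact force between tube_a and ramp above 0.02 N and contact force between tube_a and the fingers below 0.02 N and x of tube_a in the frame of ramp_line between -0.03 and 0.03 m and y of tube_a in the frame of ramp_line between -0.06 and 0.05 m and z of tube_a in the frame of ramp_line below 0.03 m and linear speed of tube_a below 0.4 m/s) and distance of tube_c from where it was at the start of the episode below 0.012 m and (distance of tube_b from where it was at the start of the episode below 0.012 m and y of tube_b in the frame of rack above 0.035 m)) or ((contact force between tube_b and ramp above 0.02 N and contact force between tube_b and the fingers below 0.02 N and x of tube_b in the frame of ramp_line between -0.03 and 0.03 m and y of tube_b in the frame of ramp_line between -0.06 and 0.05 m and z of tube_b in the frame of ramp_line below 0.03 m and linear speed of tube_b below 0.4 m/s) and distance of tube_a from where it was at the start of the episode below 0.012 m and (distance of tube_c from where it was at the start of the episode below 0.012 m and y of tube_c in the frame of rack above 0.035 m)) or ((contact force between tube_b and ramp above 0.02 N and contact force between tube_b and the fingers below 0.02 N and x of tube_b in the frame of ramp_line between -0.03 and 0.03 m and y of tube_b in the frame of ramp_line between -0.06 and 0.05 m and z of tube_b in the frame of ramp_line below 0.03 m and linear speed of tube_b below 0.4 m/s) and distance of tube_c from where it was at the start of the episode below 0.012 m and (distance of tube_a from where it was at the start of the episode below 0.012 m and y of tube_a in the frame of rack above 0.035 m)) or ((contact force between tube_c and ramp above 0.02 N and contact force between tube_c and the fingers below 0.02 N and x of tube_c in the frame of ramp_line between -0.03 and 0.03 m and y of tube_c in the frame of ramp_line between -0.06 and 0.05 m and z of tube_c in the frame of ramp_line below 0.03 m and linear speed of tube_c below 0.4 m/s) and distance of tube_a from where it was at the start of the episode below 0.012 m and (distance of tube_b from where it was at the start of the episode below 0.012 m and y of tube_b in the frame of rack above 0.035 m)) or ((contact force between tube_c and ramp above 0.02 N and contact force between tube_c and the fingers below 0.02 N and x of tube_c in the frame of ramp_line between -0.03 and 0.03 m and y of tube_c in the frame of ramp_line between -0.06 and 0.05 m and z of tube_c in the frame of ramp_line below 0.03 m and linear speed of tube_c below 0.4 m/s) and distance of tube_b from where it was at the start of the episode below 0.012 m and (distance of tube_a from where it was at the start of the episode below 0.012 m and y of tube_a in the frame of rack above 0.035 m)))), for 0.02 s.
2. the first tube is in its right place (rolled: catch tray; stayed: orange tray), the other two not yet touched ((((x of tube_a in the frame of ramp_catch between -0.044 and 0.044 m and y of tube_a in the frame of ramp_catch between -0.046 and 0.046 m and z of tube_a in the frame of ramp_catch below 0.05 m and linear speed of tube_a below 0.03 m/s and contact force between tube_a and the fingers below 0.02 N) and distance of tube_b from where it was at the start of the episode below 0.012 m and (distance of tube_c from where it was at the start of the episode below 0.012 m and y of tube_c in the frame of rack above 0.035 m)) or ((x of tube_a in the frame of ramp_catch between -0.044 and 0.044 m and y of tube_a in the frame of ramp_catch between -0.046 and 0.046 m and z of tube_a in the frame of ramp_catch below 0.05 m and linear speed of tube_a below 0.03 m/s and contact force between tube_a and the fingers below 0.02 N) and distance of tube_c from where it was at the start of the episode below 0.012 m and (distance of tube_b from where it was at the start of the episode below 0.012 m and y of tube_b in the frame of rack above 0.035 m)) or ((x of tube_b in the frame of reject_tray between -0.06 and 0.06 m and y of tube_b in the frame of reject_tray between -0.065 and 0.065 m and z of tube_b in the frame of reject_tray below 0.045 m and linear speed of tube_b below 0.03 m/s and contact force between tube_b and the fingers below 0.02 N) and distance of tube_a from where it was at the start of the episode below 0.012 m and (distance of tube_c from where it was at the start of the episode below 0.012 m and y of tube_c in the frame of rack above 0.035 m)) or ((x of tube_b in the frame of reject_tray between -0.06 and 0.06 m and y of tube_b in the frame of reject_tray between -0.065 and 0.065 m and z of tube_b in the frame of reject_tray below 0.045 m and linear speed of tube_b below 0.03 m/s and contact force between tube_b and the fingers below 0.02 N) and distance of tube_c from where it was at the start of the episode below 0.012 m and (distance of tube_a from where it was at the start of the episode below 0.012 m and y of tube_a in the frame of rack above 0.035 m)) or ((x of tube_c in the frame of ramp_catch between -0.044 and 0.044 m and y of tube_c in the frame of ramp_catch between -0.046 and 0.046 m and z of tube_c in the frame of ramp_catch below 0.05 m and linear speed of tube_c below 0.03 m/s and contact force between tube_c and the fingers below 0.02 N) and distance of tube_a from where it was at the start of the episode below 0.012 m and (distance of tube_b from where it was at the start of the episode below 0.012 m and y of tube_b in the frame of rack above 0.035 m)) or ((x of tube_c in the frame of ramp_catch between -0.044 and 0.044 m and y of tube_c in the frame of ramp_catch between -0.046 and 0.046 m and z of tube_c in the frame of ramp_catch below 0.05 m and linear speed of tube_c below 0.03 m/s and contact force between tube_c and the fingers below 0.02 N) and distance of tube_b from where it was at the start of the episode below 0.012 m and (distance of tube_a from where it was at the start of the episode below 0.012 m and y of tube_a in the frame of rack above 0.035 m)))), for 0.2 s.
3. the second tube from the blue cradles is laid on the upper part of the ramp and let go ((((x of tube_a in the frame of ramp_catch between -0.044 and 0.044 m and y of tube_a in the frame of ramp_catch between -0.046 and 0.046 m and z of tube_a in the frame of ramp_catch below 0.05 m and linear speed of tube_a below 0.03 m/s and contact force between tube_a and the fingers below 0.02 N) and (contact force between tube_b and ramp above 0.02 N and contact force between tube_b and the fingers below 0.02 N and x of tube_b in the frame of ramp_line between -0.03 and 0.03 m and y of tube_b in the frame of ramp_line between -0.06 and 0.05 m and z of tube_b in the frame of ramp_line below 0.03 m and linear speed of tube_b below 0.4 m/s) and (distance of tube_c from where it was at the start of the episode below 0.012 m and y of tube_c in the frame of rack above 0.035 m)) or ((x of tube_a in the frame of ramp_catch between -0.044 and 0.044 m and y of tube_a in the frame of ramp_catch between -0.046 and 0.046 m and z of tube_a in the frame of ramp_catch below 0.05 m and linear speed of tube_a below 0.03 m/s and contact force between tube_a and the fingers below 0.02 N) and (contact force between tube_c and ramp above 0.02 N and contact force between tube_c and the fingers below 0.02 N and x of tube_c in the frame of ramp_line between -0.03 and 0.03 m and y of tube_c in the frame of ramp_line between -0.06 and 0.05 m and z of tube_c in the frame of ramp_line below 0.03 m and linear speed of tube_c below 0.4 m/s) and (distance of tube_b from where it was at the start of the episode below 0.012 m and y of tube_b in the frame of rack above 0.035 m)) or ((x of tube_b in the frame of reject_tray between -0.06 and 0.06 m and y of tube_b in the frame of reject_tray between -0.065 and 0.065 m and z of tube_b in the frame of reject_tray below 0.045 m and linear speed of tube_b below 0.03 m/s and contact force between tube_b and the fingers below 0.02 N) and (contact force between tube_a and ramp above 0.02 N and contact force between tube_a and the fingers below 0.02 N and x of tube_a in the frame of ramp_line between -0.03 and 0.03 m and y of tube_a in the frame of ramp_line between -0.06 and 0.05 m and z of tube_a in the frame of ramp_line below 0.03 m and linear speed of tube_a below 0.4 m/s) and (distance of tube_c from where it was at the start of the episode below 0.012 m and y of tube_c in the frame of rack above 0.035 m)) or ((x of tube_b in the frame of reject_tray between -0.06 and 0.06 m and y of tube_b in the frame of reject_tray between -0.065 and 0.065 m and z of tube_b in the frame of reject_tray below 0.045 m and linear speed of tube_b below 0.03 m/s and contact force between tube_b and the fingers below 0.02 N) and (contact force between tube_c and ramp above 0.02 N and contact force between tube_c and the fingers below 0.02 N and x of tube_c in the frame of ramp_line between -0.03 and 0.03 m and y of tube_c in the frame of ramp_line between -0.06 and 0.05 m and z of tube_c in the frame of ramp_line below 0.03 m and linear speed of tube_c below 0.4 m/s) and (distance of tube_a from where it was at the start of the episode below 0.012 m and y of tube_a in the frame of rack above 0.035 m)) or ((x of tube_c in the frame of ramp_catch between -0.044 and 0.044 m and y of tube_c in the frame of ramp_catch between -0.046 and 0.046 m and z of tube_c in the frame of ramp_catch below 0.05 m and linear speed of tube_c below 0.03 m/s and contact force between tube_c and the fingers below 0.02 N) and (contact force between tube_a and ramp above 0.02 N and contact force between tube_a and the fingers below 0.02 N and x of tube_a in the frame of ramp_line between -0.03 and 0.03 m and y of tube_a in the frame of ramp_line between -0.06 and 0.05 m and z of tube_a in the frame of ramp_line below 0.03 m and linear speed of tube_a below 0.4 m/s) and (distance of tube_b from where it was at the start of the episode below 0.012 m and y of tube_b in the frame of rack above 0.035 m)) or ((x of tube_c in the frame of ramp_catch between -0.044 and 0.044 m and y of tube_c in the frame of ramp_catch between -0.046 and 0.046 m and z of tube_c in the frame of ramp_catch below 0.05 m and linear speed of tube_c below 0.03 m/s and contact force between tube_c and the fingers below 0.02 N) and (contact force between tube_b and ramp above 0.02 N and contact force between tube_b and the fingers below 0.02 N and x of tube_b in the frame of ramp_line between -0.03 and 0.03 m and y of tube_b in the frame of ramp_line between -0.06 and 0.05 m and z of tube_b in the frame of ramp_line below 0.03 m and linear speed of tube_b below 0.4 m/s) and (distance of tube_a from where it was at the start of the episode below 0.012 m and y of tube_a in the frame of rack above 0.035 m)))), for 0.02 s.
At the end, for the whole second after the job is handed in: Both tubes from the blue cradles lie at rest and released: a round (rolling) one in the catch tray, a crushed (staying) one inside the orange tray's walls; the third tube is within 12 mm of where it started, on the black cradle ((((x of tube_a in the frame of ramp_catch between -0.044 and 0.044 m and y of tube_a in the frame of ramp_catch between -0.046 and 0.046 m and z of tube_a in the frame of ramp_catch below 0.05 m and linear speed of tube_a below 0.03 m/s and contact force between tube_a and the fingers below 0.02 N) and (x of tube_b in the frame of reject_tray between -0.06 and 0.06 m and y of tube_b in the frame of reject_tray between -0.065 and 0.065 m and z of tube_b in the frame of reject_tray below 0.045 m and linear speed of tube_b below 0.03 m/s and contact force between tube_b and the fingers below 0.02 N) and (distance of tube_c from where it was at the start of the episode below 0.012 m and y of tube_c in the frame of rack above 0.035 m)) or ((x of tube_a in the frame of ramp_catch between -0.044 and 0.044 m and y of tube_a in the frame of ramp_catch between -0.046 and 0.046 m and z of tube_a in the frame of ramp_catch below 0.05 m and linear speed of tube_a below 0.03 m/s and contact force between tube_a and the fingers below 0.02 N) and (x of tube_c in the frame of ramp_catch between -0.044 and 0.044 m and y of tube_c in the frame of ramp_catch between -0.046 and 0.046 m and z of tube_c in the frame of ramp_catch below 0.05 m and linear speed of tube_c below 0.03 m/s and contact force between tube_c and the fingers below 0.02 N) and (distance of tube_b from where it was at the start of the episode below 0.012 m and y of tube_b in the frame of rack above 0.035 m)) or ((x of tube_b in the frame of reject_tray between -0.06 and 0.06 m and y of tube_b in the frame of reject_tray between -0.065 and 0.065 m and z of tube_b in the frame of reject_tray below 0.045 m and linear speed of tube_b below 0.03 m/s and contact force between tube_b and the fingers below 0.02 N) and (x of tube_c in the frame of ramp_catch between -0.044 and 0.044 m and y of tube_c in the frame of ramp_catch between -0.046 and 0.046 m and z of tube_c in the frame of ramp_catch below 0.05 m and linear speed of tube_c below 0.03 m/s and contact force between tube_c and the fingers below 0.02 N) and (distance of tube_a from where it was at the start of the episode below 0.012 m and y of tube_a in the frame of rack above 0.035 m)))); the robot touches nothing.
It fails at once if the wheel is moved by more than 25 mm (distance of wheel from where it was at the start of the episode above 0.025 m).
It fails at once if the gear is moved by more than 25 mm (distance of gear from where it was at the start of the episode above 0.025 m).
It fails at once if the beam is moved by more than 25 mm (distance of beam from where it was at the start of the episode above 0.025 m).
It fails at once if the screwdriver is moved by more than 25 mm (distance of screwdriver from where it was at the start of the episode above 0.025 m).
It also fails if it takes over 61 s, if anything falls off the work surface, if the arm or the gripper's body presses on something with over 40 N, if the wrist force passes 120 N, or if a joint passes its speed limit or range.

## Working session

There is one attempt and no reset: what is moved stays moved. The work goes in short steps, Python scripts to look and compute and a tool call to move; the robot and the scene stay as the last step left them, time stands still between calls to the robot, and variables do not carry over. Pictures are saved under pics/ and viewed, and the job is handed in when it is done.

Besides the shell and the picture viewer there is one more tool, called as name([rows], argument=value, ...), one row to a line, values as JSON. play_rows: Moves the arm, as the interface text tells. Its arguments: {"type":"object","properties":{"targets":{"type":"array","items":{"type":"object","properties":{"fingers":{"type":"number"},"x":{"type":"number"},"y":{"type":"number"},"z":{"type":"number"},"wx":{"type":"number"},"wy":{"type":"number"},"wz":{"type":"number"}}}},"grip_force":{"type":"number"}},"required":["targets"]}

```bash
ls; mkdir -p pics
python3 - <<'E'
from workcell import bot
import cv2, json
print(bot.get_obs())
for c in ["scene","top","wrist"]:
    p,d=bot.camera(c); cv2.imwrite(f"pics/{c}0.png",p); k=bot.get_calibration(c); print(c,k)
E
```

```text
pics
{'time': 0.0, 'q': array([6.77820309e+01, 5.01228315e+00, 1.00339743e+01, 9.51003070e+01,
       5.43248550e-05, 9.00031878e+01]), 'qd': array([-0.00802984, -0.04256649, -0.0830275 ,  0.00545231, -0.01735636,
       -0.00894406]), 'joint_efforts': array([-8.64498143e-04, -5.20384347e+01,  4.64806902e+01,  1.59660674e-02,
       -9.59685008e-05, -1.52619157e-05]), 'ee_pos': array([0.20788817, 0.50895877, 0.24156742]), 'tcp_rot': array([-1.79921384e+02, -4.99507449e-05,  1.57778843e+02]), 'wrist_force': array([ 0.81360882,  0.21521763, -1.01697941]), 'torque': array([ 0.03282931,  0.01861166, -0.0543123 ]), 'opening': 0.08545283784080489}
scene {'fx': 389.21647901457374, 'fy': 389.21647901457374, 'cx': 280.3699131219497, 'cy': 208.13469626447286, 'camera_from_world': array([[-0.38117257,  0.92445414,  0.00959286,  0.21788105],
       [ 0.78008313,  0.32717935, -0.53331416, -0.34672088],
       [-0.49616306, -0.1958015 , -0.84586287,  1.3166844 ],
       [ 0.        ,  0.        ,  0.        ,  1.        ]])}
top {'fx': 451.69284043141056, 'fy': 451.69284043141056, 'cx': 279.67106139333146, 'cy': 211.40834062204917, 'camera_from_world': array([[ 0.02200426, -0.99972341,  0.0083019 , -0.02323067],
       [-0.99059742, -0.02292342, -0.13487499,  0.54589771],
       [ 0.13502799, -0.00525602, -0.99082784,  1.0006356 ],
       [ 0.        ,  0.        ,  0.        ,  1.        ]])}
wrist {'fx': 328.87646522466247, 'fy': 328.87646522466247, 'cx': 278.63997917002825, 'cy': 210.6821366073502, 'camera_from_world': array([[ 3.78611262e-01,  9.25555768e-01,  1.79368159e-04,
        -5.48373903e-01],
       [ 8.90650758e-01, -3.64385595e-01,  2.71963903e-01,
        -3.45072923e-02],
       [ 2.51783119e-01, -1.02808842e-01, -9.62307437e-01,
         3.78379524e-01],
       [ 0.00000000e+00,  0.00000000e+00,  0.00000000e+00,
         1.00000000e+00]])}
```

View pics/top0.png

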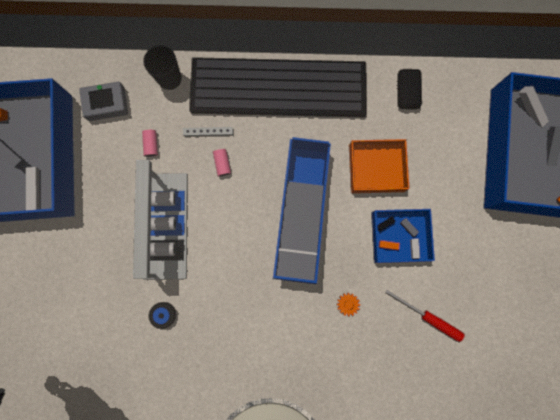

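View pics/scene0.png

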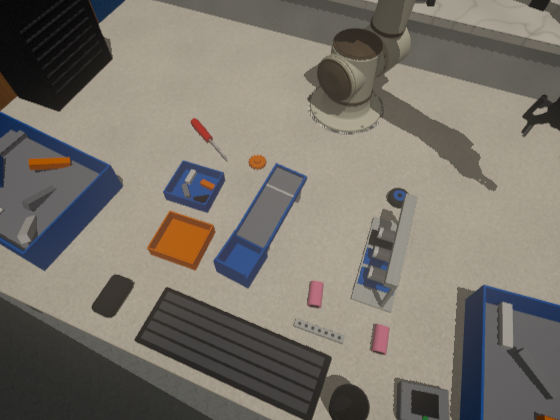

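View pics/wrist0.png

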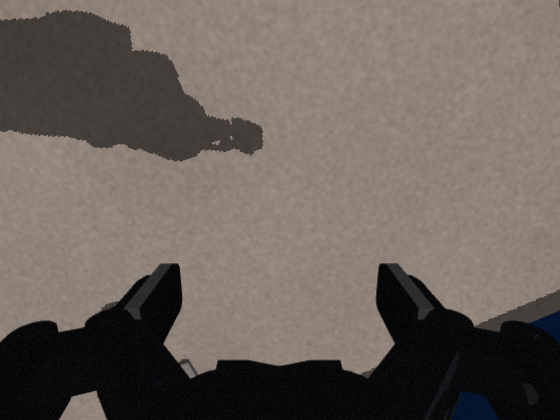

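```bash
cat > h.py <<'E'
import numpy as np, cv2
from workcell import bot
def cloud(cam,d,k=None):
    k=k or bot.get_calibration(cam)
    v,u=np.mgrid[0:d.shape[0],0:d.shape[1]]
    P=np.stack([(u-k['cx'])/k['fx']*d,(v-k['cy'])/k['fy']*d,d],-1)
    T=np.linalg.inv(k['camera_from_world'])
    W=P@T[:3,:3].T+T[:3,3]; W[d==0]=np.nan
    return W
def proj(cam,p):
    k=bot.get_calibration(cam);p=np.atleast_2d(p)
    c=p@k['camera_from_world'][:3,:3].T+k['camera_from_world'][:3,3]
    return np.c_[c[:,0]/c[:,2]*k['fx']+k['cx'],c[:,1]/c[:,2]*k['fy']+k['cy']]
E
python3 - <<'E'
from h import *
p,d=bot.camera("top"); W=cloud("top",d)
np.savez("top0.npz",p=p,d=d,W=W)
for q in ["rack","ramp","ramp_line","ramp_catch","rack_bar","reject_tray","tube_a","kit_tub","gear","wheel"]:
    r=bot.place_of(q,"top")
    print(q,[(np.round(x['point'],1).tolist(),round(x['confidence'],2),np.round(W[int(x['point'][0]),int(x['point'][1])],3).tolist()) for x in r])
for q in ["rack","ramp","reject_tray","tube_a"]:
    print(q,[(x['extent'],round(x['confidence'],2)) for x in bot.look_for(q,"top")])
big=cv2.resize(p[120:300,120:450],None,fx=2.4,fy=2.4,interpolation=cv2.INTER_CUBIC); cv2.imwrite("pics/crop.png",big)
# heights
m=np.nan_to_num(W[...,2]); hm=np.clip(m/0.16*255,0,255).astype(np.uint8)
cv2.imwrite("pics/h.png",cv2.resize(cv2.applyColorMap(hm,cv2.COLORMAP_JET)[120:300,120:450],None,fx=2.4,fy=2.4,interpolation=cv2.INTER_NEAREST))
E
```

```text
rack [([225.8, 169.0], 0.92, [0.507, 0.236, 0.057])]
ramp [([232.9, 293.9], 0.9, [0.497, -0.041, 0.068])]
ramp_line [([252.6, 295.9], 0.65, [0.452, -0.046, 0.077]), ([312.3, 163.2], 0.54, [0.314, 0.246, 0.027])]
ramp_catch []
rack_bar []
reject_tray [([167.8, 374.8], 0.88, [0.664, -0.235, 0.005])]
tube_a [([225.5, 162.3], 0.85, [0.507, 0.252, 0.056]), ([162.5, 222.5], 0.83, [0.664, 0.128, 0.019]), ([142.4, 150.9], 0.77, [0.708, 0.301, 0.021]), ([246.8, 161.5], 0.69, [0.46, 0.252, 0.056]), ([195.0, 156.3], 0.64, [0.575, 0.271, 0.052])]
kit_tub [([167.2, 310.1], 0.74, [0.659, -0.081, 0.008]), ([235.9, 396.9], 0.59, [0.501, -0.286, 0.006]), ([251.5, 161.7], 0.38, [0.449, 0.25, 0.058])]
gear [([303.6, 346.8], 0.72, [0.341, -0.167, 0.015]), ([165.7, 373.9], 0.6, [0.669, -0.233, 0.004])]
wheel [([313.7, 162.2], 0.68, [0.311, 0.248, 0.026])]
rack []
ramp [([271.4, 136.5, 330.1, 285.8], 0.77), ([132.1, 159.3, 188.1, 279.3], 0.66), ([148.8, 190.1, 175.9, 208.0], 0.59)]
reject_tray [([347.9, 137.4, 407.2, 195.6], 0.71)]
tube_a [([138.2, 127.5, 158.5, 154.7], 0.89), ([151.0, 188.7, 176.1, 204.6], 0.87), ([150.0, 244.0, 179.4, 254.2], 0.86), ([212.7, 150.3, 228.4, 179.6], 0.63), ([151.7, 218.1, 177.4, 228.3], 0.58)]
```

View pics/crop.png

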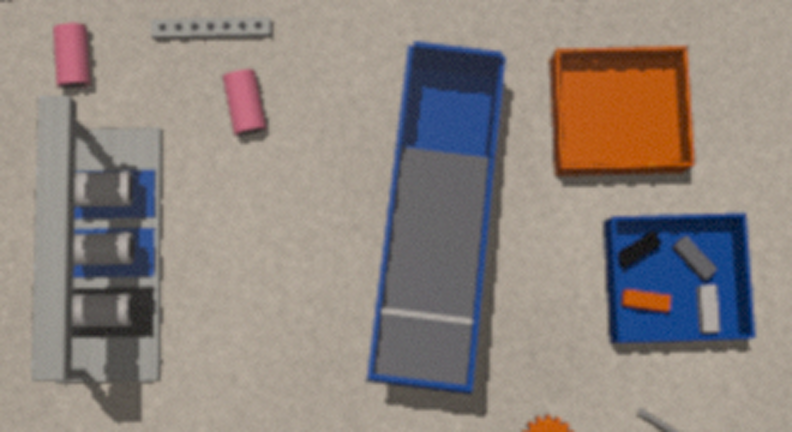

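View pics/h.png

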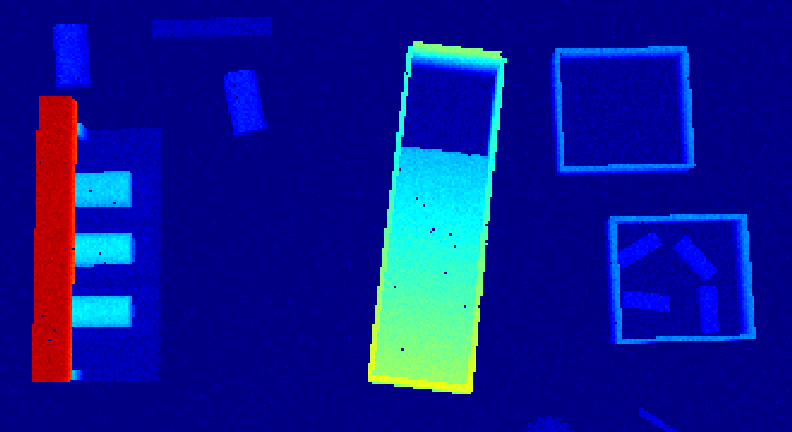

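Run:
```python
from h import *
Z=np.load("top0.npz");W=Z['W'];p=Z['p'];z=np.nan_to_num(W[...,2])
def rect(m,n):
    m=cv2.morphologyEx(m.astype(np.uint8),cv2.MORPH_OPEN,np.ones((2,2)))
    c,l,s,_=cv2.connectedComponentsWithStats(m); i=1+np.argmax(s[1:,4]); P=W[l==i]
    r=cv2.minAreaRect((P[:,:2]*1000).astype(np.float32)); print(n,len(P),np.round(r[0],1),np.round(r[1],1),round(r[2],2),'z',np.round(np.nanpercentile(P[:,2],[5,50,95]),4),'mean',np.round(P.mean(0),4)); print(np.round(cv2.boxPoints(r)).tolist()); return P
U=np.mgrid[0:420,0:560]; col=U[1];row=U[0]
rect((z>0.135)&(col<200)&(col>120),"bar")
for a,b,n in [(188,209,'far'),(213,233,'mid'),(240,260,'black')]:
    rect((z>0.045)&(z<0.1)&(col<200)&(col>150)&(row>a)&(row<b),n)
rect((z>0.004)&(z<0.012)&(col<192)&(col>150)&(row>160)&(row<285),"base")
hsv=cv2.cvtColor(p,cv2.COLOR_BGR2HSV)
m=(hsv[...,1]<70)&(z>0.042)&(col>265)&(col<335)&(row>180)&(row<290)
P=rect(m,"lane")
A=np.c_[P[:,:2],np.ones(len(P))];c=np.linalg.lstsq(A,P[:,2],rcond=None)[0];print('plane',c,'slope deg',np.degrees(np.arctan(np.hypot(*c[:2]))),'downdir yaw',np.degrees(np.arctan2(-c[1],-c[0])))
mw=m&(p.min(-1)>135)&(row>245)
L=rect(mw,"line")
d=np.linalg.svd(L[:,:2]-L[:,:2].mean(0))[2][0];print('line dir',np.degrees(np.arctan2(d[1],d[0])),L.mean(0))
rect((z>0.03)&(col>262)&(col<340)&(row>130)&(row<290),"whole ramp")
rect((z<0.015)&(hsv[...,1]>120)&(col>280)&(col<340)&(row>140)&(row<190)&(hsv[...,0]>95),"catchfloor")
rect((z>0.02)&(col>340)&(col<412)&(row>130)&(row<200),"orange")
```

```text
bar 1844 [501.  261.3] [ 65.8 254.7] 76.49 z [0.133  0.1502 0.1531] mean [nan nan nan]
[[370.0, 259.0], [617.0, 200.0], [633.0, 264.0], [385.0, 323.0]]
far 312 [568.1 260.8] [29.7 57.7] 1.78 z [0.037  0.0516 0.0555] mean [nan nan nan]
[[552.0, 289.0], [554.0, 232.0], [584.0, 232.0], [582.0, 290.0]]
mid 294 [503.5 249.5] [19.9 55.5] 26.37 z [0.0397 0.0551 0.0591] mean [nan nan nan]
[[482.0, 270.0], [507.0, 220.0], [525.0, 229.0], [500.0, 279.0]]
black 297 [451.9 254.4] [25.6 57.9] 1.9 z [0.0115 0.0548 0.0589] mean [0.4513 0.248  0.0508]
[[438.0, 283.0], [440.0, 225.0], [466.0, 226.0], [464.0, 284.0]]
base 2343 [nan nan] [0. 0.] 0.0 z [0.0033 0.0082 0.0124] mean [nan nan nan]
[[nan, nan], [nan, nan], [nan, nan], [nan, nan]]
lane 3511 [502.1 -58.3] [ 79.5 214.4] 83.42 z [0.052  0.0686 0.0834] mean [nan nan nan]
[[391.0, -85.0], [604.0, -110.0], [613.0, -31.0], [400.0, -6.0]]
 ** On entry to DLASCL parameter number  4 had an illegal value
 ** On entry to DLASCL parameter number  4 had an illegal valueTraceback (most recent call last):
  File "<stdin>", line 15, in <module>
    x, resids, rank, s = _umath_linalg.lstsq(a, b, rcond,
                         ~~~~~~~~~~~~~~~~~~~^^^^^^^^^^^^^
                                             signature=signature)
                                             ^^^^^^^^^^^^^^^^^^^^
    raise LinAlgError("SVD did not converge in Linear Least Squares")
numpy.linalg.LinAlgError: SVD did not converge in Linear Least Squares
```

Run:
```python
from h import *
Z=np.load("top0.npz");W=Z['W'];p=Z['p'];z=np.nan_to_num(W[...,2])
def rect(m,n):
    m=cv2.morphologyEx((m&np.isfinite(W[...,2])).astype(np.uint8),cv2.MORPH_OPEN,np.ones((2,2)))
    c,l,s,_=cv2.connectedComponentsWithStats(m); i=1+np.argmax(s[1:,4]); P=W[l==i]
    r=cv2.minAreaRect((P[:,:2]*1000).astype(np.float32)); print(n,len(P),np.round(r[0],1),np.round(r[1],1),round(r[2],2),'z',np.round(np.nanpercentile(P[:,2],[5,50,95]),4),'mean',np.round(P.mean(0),4)); print(np.round(cv2.boxPoints(r)).tolist()); return P
U=np.mgrid[0:420,0:560]; col=U[1];row=U[0]
B=rect((z>0.142)&(z<0.16)&(col<200)&(col>120),"bar")
d=np.linalg.svd(B[:,:2]-B[:,:2].mean(0),full_matrices=False)[2][0];print('bar dir',np.degrees(np.arctan2(d[1],d[0])))
for a,b,n in [(188,209,'far'),(213,233,'mid'),(240,260,'black')]:
    T=rect((z>0.045)&(z<0.065)&(col<178)&(col>150)&(row>a)&(row<b),n)
    d=np.linalg.svd(T[:,:2]-T[:,:2].mean(0),full_matrices=False)[2][0];print('dir',np.degrees(np.arctan2(d[1],d[0])), 'ridge z',np.percentile(T[:,2],[80,90]))
rect((z>0.005)&(z<0.012)&(col<192)&(col>150)&(row>160)&(row<285),"base")
hsv=cv2.cvtColor(p,cv2.COLOR_BGR2HSV)
m=(hsv[...,1]<70)&(z>0.045)&(col>265)&(col<335)&(row>180)&(row<290)
P=rect(m,"lane")
A=np.c_[P[:,:2],np.ones(len(P))];c=np.linalg.lstsq(A,P[:,2],rcond=None)[0];print('plane',c,'slope deg',np.degrees(np.arctan(np.hypot(*c[:2]))),'downdir yaw',np.degrees(np.arctan2(-c[1],-c[0])))
mw=m&(p.min(-1)>135)&(row>245)
L=rect(mw,"line")
d=np.linalg.svd(L[:,:2]-L[:,:2].mean(0))[2][0];print('line dir',np.degrees(np.arctan2(d[1],d[0])),L.mean(0))
rect((z>0.03)&(col>262)&(col<340)&(row>130)&(row<290),"whole ramp")
rect((z<0.015)&(hsv[...,1]>120)&(col>280)&(col<340)&(row>140)&(row<190)&(hsv[...,0]>95),"catchfloor")
rect((z>0.02)&(col>340)&(col<412)&(row>130)&(row<200),"orange")
```

```text
bar 1739 [501.  261.3] [ 65.8 254.7] 76.49 z [0.1392 0.1504 0.1532] mean [nan nan nan]
[[370.0, 259.0], [617.0, 200.0], [633.0, 264.0], [385.0, 323.0]]Traceback (most recent call last):
  File "<stdin>", line 9, in <module>
    u, s, vh = gufunc(a, signature=signature)
               ~~~~~~^^^^^^^^^^^^^^^^^^^^^^^^
    raise LinAlgError("SVD did not converge")
numpy.linalg.LinAlgError: SVD did not converge
```

```bash
cat > fit.py <<'E'
from h import *
Z=np.load("top0.npz");W=Z['W'];p=Z['p'];z=np.nan_to_num(W[...,2])
def rect(m,n):
    m0=m&np.isfinite(W[...,2])
    m=cv2.morphologyEx(m0.astype(np.uint8),cv2.MORPH_OPEN,np.ones((2,2)))
    c,l,s,_=cv2.connectedComponentsWithStats(m); i=1+np.argmax(s[1:,4]); P=W[(l==i)&m0]
    r=cv2.minAreaRect((P[:,:2]*1000).astype(np.float32)); print(n,len(P),np.round(r[0],1),np.round(r[1],1),round(r[2],2),'z',np.round(np.nanpercentile(P[:,2],[5,50,95]),4),'mean',np.round(P.mean(0),4)); print(np.round(cv2.boxPoints(r)).tolist()); return P
U=np.mgrid[0:420,0:560]; col=U[1];row=U[0]
B=rect((z>0.142)&(z<0.16)&(col<200)&(col>120),"bar")
d=np.linalg.svd(B[:,:2]-B[:,:2].mean(0),full_matrices=False)[2][0];print('bar dir',np.degrees(np.arctan2(d[1],d[0])))
for a,b,n in [(188,209,'far'),(213,233,'mid'),(240,260,'black')]:
    T=rect((z>0.045)&(z<0.065)&(col<178)&(col>150)&(row>a)&(row<b),n)
    d=np.linalg.svd(T[:,:2]-T[:,:2].mean(0),full_matrices=False)[2][0];print('dir',np.degrees(np.arctan2(d[1],d[0])), 'ridge z',np.percentile(T[:,2],[80,90]))
rect((z>0.005)&(z<0.012)&(col<192)&(col>150)&(row>160)&(row<285),"base")
hsv=cv2.cvtColor(p,cv2.COLOR_BGR2HSV)
m=(hsv[...,1]<70)&(z>0.045)&(col>265)&(col<335)&(row>180)&(row<290)
P=rect(m,"lane")
A=np.c_[P[:,:2],np.ones(len(P))];c=np.linalg.lstsq(A,P[:,2],rcond=None)[0];print('plane',c,'slope deg',np.degrees(np.arctan(np.hypot(*c[:2]))),'downdir yaw',np.degrees(np.arctan2(-c[1],-c[0])))
mw=m&(p.min(-1)>135)&(row>245)
L=rect(mw,"line")
d=np.linalg.svd(L[:,:2]-L[:,:2].mean(0))[2][0];print('line dir',np.degrees(np.arctan2(d[1],d[0])),L.mean(0))
rect((z>0.03)&(col>262)&(col<340)&(row>130)&(row<290),"whole ramp")
rect((z<0.015)&(hsv[...,1]>120)&(col>280)&(col<340)&(row>140)&(row<190)&(hsv[...,0]>95),"catchfloor")
rect((z>0.02)&(col>340)&(col<412)&(row>130)&(row<200),"orange")
E
python3 fit.py
```

```text
bar 1603 [510.2 271.1] [241.   27.6] 2.36 z [0.1465 0.1505 0.1533] mean [0.5076 0.2698 0.1503]
[[389.0, 280.0], [390.0, 252.0], [631.0, 262.0], [630.0, 290.0]]
bar dir -177.6959127724196
far 273 [568.3 256.4] [29.8 48.2] 1.78 z [0.0468 0.052  0.0556] mean [0.5676 0.2551 0.0517]
[[553.0, 280.0], [554.0, 232.0], [584.0, 233.0], [583.0, 281.0]]
dir 94.39918809736432 ridge z [0.05388117 0.05481251]
mid 261 [510.3 252.6] [26.5 49.7] 2.78 z [0.0481 0.0556 0.0591] mean [0.5103 0.2515 0.0549]
[[496.0, 277.0], [498.0, 227.0], [525.0, 228.0], [522.0, 278.0]]
dir -86.46887525702066 ridge z [0.0576688  0.05854445]
black 262 [452.4 249.6] [24.5 47.8] 1.38 z [0.0471 0.0553 0.059 ] mean [0.4522 0.2483 0.0547]
[[440.0, 273.0], [441.0, 225.0], [465.0, 226.0], [464.0, 274.0]]
dir -87.45255072481812 ridge z [0.05770418 0.05852102]
base 1825 [510.1 248.1] [248.1  81.2] 2.85 z [0.0056 0.0084 0.0113] mean [0.5065 0.2423 0.0084]
[[384.0, 282.0], [388.0, 201.0], [636.0, 214.0], [632.0, 295.0]]
lane 3366 [503.3 -57.6] [ 80.1 212.2] 84.31 z [0.0519 0.0681 0.0827] mean [ 0.4999 -0.0574  0.0678]
[[394.0, -87.0]
[... 190 characters left out ...]
39 z [0.0728 0.0756 0.0785] mean [ 0.4531 -0.0538  0.0756]
[[448.0, -90.0], [451.0, -90.0], [458.0, -16.0], [455.0, -15.0]]
line dir -95.47233280279258 [ 0.45307223 -0.05384853  0.07561279]
whole ramp 4531 [546.9 -61.4] [ 91.6 317.8] 84.27 z [0.0509 0.069  0.0879] mean [ 0.5138 -0.0588  0.069 ]
[[384.0, -91.0], [700.0, -123.0], [710.0, -32.0], [393.0, 0.0]]
catchfloor 729 [653.6 -78.5] [69.1 64.1] 83.86 z [0.0026 0.006  0.0093] mean [ 0.6527 -0.0791  0.0059]
[[618.0, -109.0], [682.0, -116.0], [689.0, -48.0], [625.0, -41.0]]
orange 521 [ 661.1 -241.2] [119.1 131.1] 3.03 z [0.0229 0.037  0.0424] mean [ 0.6646 -0.2476  0.035 ]
[[598.0, -179.0], [605.0, -310.0], [724.0, -304.0], [717.0, -173.0]]
```

```bash
cat >> h.py <<'E'
from scipy.spatial.transform import Rotation as Ro
def Rrack(tilt,yawx):  # tool x to the right, fingers lean toward +xr
    a=np.radians(yawx);t=np.radians(tilt)
    xr=np.array([np.cos(a),np.sin(a),0]);yr=np.array([-np.sin(a),np.cos(a),0]);up=np.array([0,0,1.])
    z=xr*np.sin(t)-up*np.cos(t);x=-xr*np.cos(t)-up*np.sin(t)
    return np.c_[x,yr,z]
def mv(targets):
    o=bot.get_obs();R0=Ro.from_euler('xyz',o['tcp_rot'],degrees=True);p0=o['ee_pos']
    print('t',round(o['time'],2),'q',np.round(o['q'],1),'pos',np.round(p0,4),'rpy',np.round(o['tcp_rot'],1),'op',round(o['opening'],4),'F',np.round(o['wrist_force'],1))
    for n,p,R in targets:
        s=R0.inv().apply(np.array(p)-p0); w=(R0.inv()*Ro.from_matrix(R)).as_rotvec(degrees=True)
        print(n,'xyz',np.round(s,4).tolist(),'w',np.round(w,1).tolist(),'rows',round(np.linalg.norm(s)/.0417,1),round(np.linalg.norm(w)/7.16,1))
RY=92.3
rc=np.array([0.510,0.257])
def rackpt(x,y,z):
    a=np.radians(RY);xr=np.array([np.cos(a),np.sin(a)]);yr=np.array([-np.sin(a),np.cos(a)])
    return np.r_[rc+x*xr+y*yr,z]
E
python3 - <<'E'
from h import *
mv([('A',[0.50,0.10,0.26],Rrack(0,157.8-140+180))])
E
```

```text
t 0.9 q [67.8  5.  10.1 95.1  0.  90. ] pos [0.208  0.5092 0.2423] rpy [180.   -0.  157.8] op 0.0853 F [-0.5  0.1 -0.4]
A xyz [-0.4251, -0.2684, -0.0177] w [-0.0, -0.0, 140.0] rows 12.1 19.6
```

play_rows([
  {"fingers": 0.08, "x": -0.425, "y": -0.268, "z": -0.018, "wz": 140},
  {"fingers": 0.08, "x": -0.425, "y": -0.268, "z": -0.018, "wz": 140},
  {"fingers": 0.08, "x": -0.425, "y": -0.268, "z": -0.018, "wz": 140},
  {"fingers": 0.08, "x": -0.425, "y": -0.268, "z": -0.018, "wz": 140},
  {"fingers": 0.08, "x": -0.425, "y": -0.268, "z": -0.018, "wz": 140},
  {"fingers": 0.08, "x": -0.425, "y": -0.268, "z": -0.018, "wz": 140},
  {"fingers": 0.08, "x": -0.425, "y": -0.268, "z": -0.018, "wz": 140},
  {"fingers": 0.08, "x": -0.425, "y": -0.268, "z": -0.018, "wz": 140},
  {"fingers": 0.08, "x": -0.425, "y": -0.268, "z": -0.018, "wz": 140},
  {"fingers": 0.08, "x": -0.425, "y": -0.268, "z": -0.018, "wz": 140},
  {"fingers": 0.08, "x": -0.425, "y": -0.268, "z": -0.018, "wz": 140},
  {"fingers": 0.08, "x": -0.425, "y": -0.268, "z": -0.018, "wz": 140},
  {"fingers": 0.08, "x": -0.425, "y": -0.268, "z": -0.018, "wz": 140},
  {"fingers": 0.08, "x": -0.425, "y": -0.268, "z": -0.018, "wz": 140},
  {"fingers": 0.08, "x": -0.425, "y": -0.268, "z": -0.018, "wz": 140},
  {"fingers": 0.08, "x": -0.425, "y": -0.268, "z": -0.018, "wz": 140},
  {"fingers": 0.08, "x": -0.425, "y": -0.268, "z": -0.018, "wz": 140},
  {"fingers": 0.08, "x": -0.425, "y": -0.268, "z": -0.018, "wz": 140},
  {"fingers": 0.08, "x": -0.425, "y": -0.268, "z": -0.018, "wz": 140},
  {"fingers": 0.08, "x": -0.425, "y": -0.268, "z": -0.018, "wz": 140},
], grip_force=30)

```text
$.targets[0]: bad value
```

Run:
```python
from h import *
R=Rrack(40,RY); g=rackpt(-0.006,-0.058,0.045)
mv([('pre',g-0.10*R[:,2],R)])
```

```text
t 0.9 q [67.8  5.  10.1 95.1  0.  90. ] pos [0.208  0.5092 0.2423] rpy [180.   -0.  157.8] op 0.0853 F [-0.5  0.1 -0.4]
pre xyz [-0.4569, -0.1591, 0.1207] w [-39.7, -25.5, -109.1] rows 12.0 16.6
```

play_rows([
  {"fingers": 0.08, "x": -0.425, "y": -0.268, "z": -0.018, "wx": 0, "wy": 0, "wz": 140},
  {"fingers": 0.08, "x": -0.425, "y": -0.268, "z": -0.018, "wx": 0, "wy": 0, "wz": 140},
  {"fingers": 0.08, "x": -0.425, "y": -0.268, "z": -0.018, "wx": 0, "wy": 0, "wz": 140},
  {"fingers": 0.08, "x": -0.425, "y": -0.268, "z": -0.018, "wx": 0, "wy": 0, "wz": 140},
  {"fingers": 0.08, "x": -0.425, "y": -0.268, "z": -0.018, "wx": 0, "wy": 0, "wz": 140},
  {"fingers": 0.08, "x": -0.425, "y": -0.268, "z": -0.018, "wx": 0, "wy": 0, "wz": 140},
  {"fingers": 0.08, "x": -0.425, "y": -0.268, "z": -0.018, "wx": 0, "wy": 0, "wz": 140},
  {"fingers": 0.08, "x": -0.425, "y": -0.268, "z": -0.018, "wx": 0, "wy": 0, "wz": 140},
  {"fingers": 0.08, "x": -0.425, "y": -0.268, "z": -0.018, "wx": 0, "wy": 0, "wz": 140},
  {"fingers": 0.08, "x": -0.425, "y": -0.268, "z": -0.018, "wx": 0, "wy": 0, "wz": 140},
  {"fingers": 0.08, "x": -0.425, "y": -0.268, "z": -0.018, "wx": 0, "wy": 0, "wz": 140},
  {"fingers": 0.08, "x": -0.425, "y": -0.268, "z": -0.018, "wx": 0, "wy": 0, "wz": 140},
  {"fingers": 0.08, "x": -0.425, "y": -0.268, "z": -0.018, "wx": 0, "wy": 0, "wz": 140},
  {"fingers": 0.08, "x": -0.425, "y": -0.268, "z": -0.018, "wx": 0, "wy": 0, "wz": 140},
  {"fingers": 0.08, "x": -0.425, "y": -0.268, "z": -0.018, "wx": 0, "wy": 0, "wz": 140},
  {"fingers": 0.08, "x": -0.425, "y": -0.268, "z": -0.018, "wx": 0, "wy": 0, "wz": 140},
  {"fingers": 0.08, "x": -0.425, "y": -0.268, "z": -0.018, "wx": 0, "wy": 0, "wz": 140},
  {"fingers": 0.08, "x": -0.425, "y": -0.268, "z": -0.018, "wx": 0, "wy": 0, "wz": 140},
  {"fingers": 0.08, "x": -0.425, "y": -0.268, "z": -0.018, "wx": 0, "wy": 0, "wz": 140},
  {"fingers": 0.08, "x": -0.425, "y": -0.268, "z": -0.018, "wx": 0, "wy": 0, "wz": 140},
], grip_force=30)

```text
time: 2.57
ee_pos: [0.5001, 0.1003, 0.2603]
tcp_rot: [-180.0, -0.0, 17.4]
wrist_force: [0.5, 1.1, 0.1]
opening: 0.0458
```

Run:
```python
from h import *
R=Rrack(40,RY); g=rackpt(-0.006,-0.058,0.045)
mv([('pre',g-0.10*R[:,2],R)])
```

```text
t 2.57 q [ 1.13e+01 -1.00e-01  6.90e+00  9.69e+01  0.00e+00  1.74e+02] pos [0.5001 0.1003 0.2603] rpy [-180.    -0.    17.4] op 0.0458 F [0.5 1.1 0.1]
pre xyz [0.094, -0.0636, 0.1387] w [36.5, -28.0, 100.3] rows 4.3 15.4
```

play_rows([
  {"fingers": 0.08, "x": 0, "y": 0, "z": 0, "wx": 0, "wy": 0, "wz": -143},
  {"fingers": 0.08, "x": 0, "y": 0, "z": 0, "wx": 0, "wy": 0, "wz": -143},
  {"fingers": 0.08, "x": 0, "y": 0, "z": 0, "wx": 0, "wy": 0, "wz": -143},
  {"fingers": 0.08, "x": 0, "y": 0, "z": 0, "wx": 0, "wy": 0, "wz": -143},
  {"fingers": 0.08, "x": 0, "y": 0, "z": 0, "wx": 0, "wy": 0, "wz": -143},
  {"fingers": 0.08, "x": 0, "y": 0, "z": 0, "wx": 0, "wy": 0, "wz": -143},
  {"fingers": 0.08, "x": 0, "y": 0, "z": 0, "wx": 0, "wy": 0, "wz": -143},
  {"fingers": 0.08, "x": 0, "y": 0, "z": 0, "wx": 0, "wy": 0, "wz": -143},
  {"fingers": 0.08, "x": 0, "y": 0, "z": 0, "wx": 0, "wy": 0, "wz": -143},
  {"fingers": 0.08, "x": 0, "y": 0, "z": 0, "wx": 0, "wy": 0, "wz": -143},
  {"fingers": 0.08, "x": 0, "y": 0, "z": 0, "wx": 0, "wy": 0, "wz": -143},
  {"fingers": 0.08, "x": 0, "y": 0, "z": 0, "wx": 0, "wy": 0, "wz": -143},
  {"fingers": 0.08, "x": 0, "y": 0, "z": 0, "wx": 0, "wy": 0, "wz": -143},
  {"fingers": 0.08, "x": 0, "y": 0, "z": 0, "wx": 0, "wy": 0, "wz": -143},
  {"fingers": 0.08, "x": 0, "y": 0, "z": 0, "wx": 0, "wy": 0, "wz": -143},
  {"fingers": 0.08, "x": 0, "y": 0, "z": 0, "wx": 0, "wy": 0, "wz": -143},
  {"fingers": 0.08, "x": 0, "y": 0, "z": 0, "wx": 0, "wy": 0, "wz": -143},
  {"fingers": 0.08, "x": 0, "y": 0, "z": 0, "wx": 0, "wy": 0, "wz": -143},
  {"fingers": 0.08, "x": 0, "y": 0, "z": 0, "wx": 0, "wy": 0, "wz": -143},
])

```text
time: 4.15
ee_pos: [0.5001, 0.1004, 0.2603]
tcp_rot: [180.0, 0.0, 154.2]
wrist_force: [0.1, -0.6, 0.1]
opening: 0.0461
```

Run:
```python
from h import *
R=Rrack(40,RY); g=rackpt(-0.006,-0.058,0.045)
mv([('pre',g-0.10*R[:,2],R)])
```

```text
t 4.15 q [11.3 -0.1  6.9 96.9  0.  37.1] pos [0.5001 0.1004 0.2603] rpy [180.    0.  154.2] op 0.0461 F [ 0.1 -0.6  0.1]
pre xyz [-0.025, 0.1107, 0.1387] w [-40.9, -24.6, -112.5] rows 4.3 17.1
```

play_rows([
  {"fingers": 0.08, "x": -0.025, "y": 0.111, "z": 0.02, "wx": -40.9, "wy": -24.6, "wz": -112.5},
  {"fingers": 0.08, "x": -0.025, "y": 0.111, "z": 0.02, "wx": -40.9, "wy": -24.6, "wz": -112.5},
  {"fingers": 0.08, "x": -0.025, "y": 0.111, "z": 0.02, "wx": -40.9, "wy": -24.6, "wz": -112.5},
  {"fingers": 0.08, "x": -0.025, "y": 0.111, "z": 0.02, "wx": -40.9, "wy": -24.6, "wz": -112.5},
  {"fingers": 0.08, "x": -0.025, "y": 0.111, "z": 0.02, "wx": -40.9, "wy": -24.6, "wz": -112.5},
  {"fingers": 0.08, "x": -0.025, "y": 0.111, "z": 0.02, "wx": -40.9, "wy": -24.6, "wz": -112.5},
  {"fingers": 0.08, "x": -0.025, "y": 0.111, "z": 0.02, "wx": -40.9, "wy": -24.6, "wz": -112.5},
  {"fingers": 0.08, "x": -0.025, "y": 0.111, "z": 0.02, "wx": -40.9, "wy": -24.6, "wz": -112.5},
  {"fingers": 0.08, "x": -0.025, "y": 0.111, "z": 0.02, "wx": -40.9, "wy": -24.6, "wz": -112.5},
  {"fingers": 0.08, "x": -0.025, "y": 0.111, "z": 0.139, "wx": -40.9, "wy": -24.6, "wz": -112.5},
  {"fingers": 0.08, "x": -0.025, "y": 0.111, "z": 0.139, "wx": -40.9, "wy": -24.6, "wz": -112.5},
  {"fingers": 0.08, "x": -0.025, "y": 0.111, "z": 0.139, "wx": -40.9, "wy": -24.6, "wz": -112.5},
  {"fingers": 0.08, "x": -0.025, "y": 0.111, "z": 0.139, "wx": -40.9, "wy": -24.6, "wz": -112.5},
  {"fingers": 0.08, "x": -0.025, "y": 0.111, "z": 0.139, "wx": -40.9, "wy": -24.6, "wz": -112.5},
  {"fingers": 0.08, "x": -0.025, "y": 0.111, "z": 0.139, "wx": -40.9, "wy": -24.6, "wz": -112.5},
  {"fingers": 0.08, "x": -0.025, "y": 0.111, "z": 0.139, "wx": -40.9, "wy": -24.6, "wz": -112.5},
  {"fingers": 0.08, "x": -0.025, "y": 0.111, "z": 0.139, "wx": -40.9, "wy": -24.6, "wz": -112.5},
  {"fingers": 0.08, "x": -0.025, "y": 0.111, "z": 0.139, "wx": -40.9, "wy": -24.6, "wz": -112.5},
  {"fingers": 0.08, "x": -0.025, "y": 0.111, "z": 0.139, "wx": -40.9, "wy": -24.6, "wz": -112.5},
])

```text
time: 5.73
ee_pos: [0.5718, 0.1886, 0.1205]
tcp_rot: [179.8, 39.9, -88.4]
wrist_force: [0.3, -0.4, 0.4]
opening: 0.0457
```

Run:
```python
from h import *
R=Rrack(40,RY); g=rackpt(-0.006,-0.058,0.045)
mv([('pre',g-0.10*R[:,2],R),('g',g,R)])
p,d=bot.camera("wrist");cv2.imwrite("pics/w1.png",p)
W=cloud("wrist",d);np.savez("w1.npz",p=p,W=W)
k=bot.get_calibration("wrist")
for y,n in [(-.058,'far'),(0,'mid'),(.058,'blk')]:
    print(n,np.round(proj("wrist",[rackpt(-.03,y,.042),rackpt(0,y,.057)])).tolist())
```

```text
t 5.73 q [  1.3   9.4  -5.6  75.5  39.9 -90.6] pos [0.5718 0.1886 0.1205] rpy [179.8  39.9 -88.4] op 0.0457 F [ 0.3 -0.4  0.4]
pre xyz [-0.0011, 0.001, -0.0005] w [-0.3, -0.1, -0.5] rows 0.0 0.1
g xyz [-0.0012, 0.0015, 0.0995] w [-0.3, -0.1, -0.5] rows 2.4 0.1
far [[279.0, 194.0], [279.0, 235.0]]
mid [[364.0, 193.0], [359.0, 234.0]]
blk [[450.0, 192.0], [438.0, 234.0]]
```

View pics/w1.png

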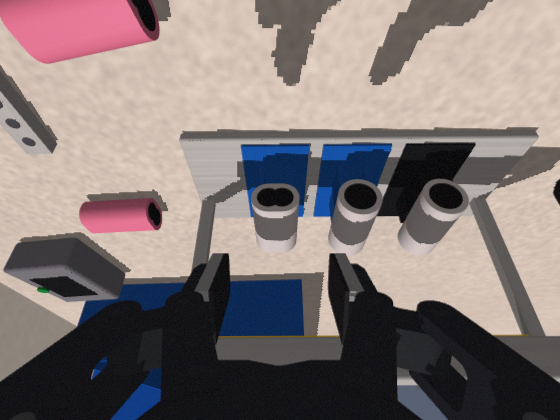

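play_rows([
  {"fingers": 0.08, "x": -0.001, "y": 0, "z": 0.035, "wx": 0, "wy": 0, "wz": -0.5},
  {"fingers": 0.08, "x": -0.001, "y": 0, "z": 0.06, "wx": 0, "wy": 0, "wz": -0.5},
  {"fingers": 0.08, "x": -0.001, "y": 0, "z": 0.08, "wx": 0, "wy": 0, "wz": -0.5},
  {"fingers": 0.08, "x": -0.001, "y": 0, "z": 0.0995, "wx": 0, "wy": 0, "wz": -0.5},
  {"fingers": 0.08, "x": -0.001, "y": 0, "z": 0.0995, "wx": 0, "wy": 0, "wz": -0.5},
  {"fingers": 0.08, "x": -0.001, "y": 0, "z": 0.0995, "wx": 0, "wy": 0, "wz": -0.5},
])

```text
time: 6.28
ee_pos: [0.5683, 0.2542, 0.0457]
tcp_rot: [-179.6, 40.0, -87.5]
wrist_force: [-0.3, -0.8, 0.5]
opening: 0.0463
```

Run:
```python
from h import *
mv([])
p,d=bot.camera("wrist");cv2.imwrite("pics/w2.png",p)
```

```text
t 6.28 q [  7.8  10.6 -12.9  61.7  39.7 -82.9] pos [0.5683 0.2542 0.0457] rpy [-179.6   40.   -87.5] op 0.0463 F [-0.3 -0.8  0.5]
```

View pics/w2.png

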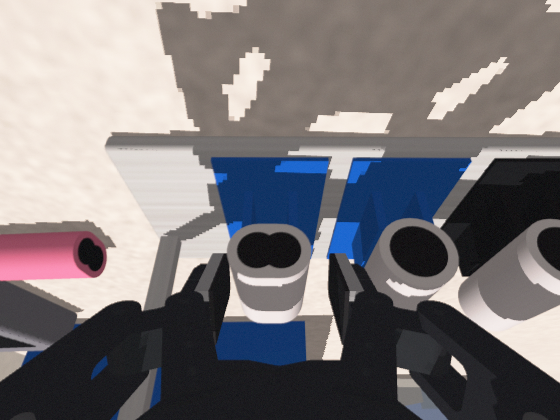

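play_rows([
  {"fingers": 0.08, "x": 0, "y": -0.0035, "z": 0, "wx": 0, "wy": 0, "wz": 0},
  {"fingers": 0.08, "x": 0, "y": -0.0035, "z": 0, "wx": 0, "wy": 0, "wz": 0},
  {"fingers": -1, "x": 0, "y": -0.0035, "z": 0, "wx": 0, "wy": 0, "wz": 0},
  {"fingers": -1, "x": 0, "y": -0.0035, "z": 0, "wx": 0, "wy": 0, "wz": 0},
  {"fingers": -1, "x": 0, "y": -0.0035, "z": 0, "wx": 0, "wy": 0, "wz": 0},
  {"fingers": -1, "x": 0, "y": -0.0035, "z": 0, "wx": 0, "wy": 0, "wz": 0},
  {"fingers": -1, "x": 0, "y": -0.0035, "z": 0, "wx": 0, "wy": 0, "wz": 0},
], grip_force=30)

```text
time: 6.92
ee_pos: [0.5735, 0.2535, 0.0466]
tcp_rot: [-179.4, 40.0, -87.3]
wrist_force: [0.6, -4.5, 5.7]
opening: 0.0322
```

Run:
```python
from h import *
mv([])
p,d=bot.camera("wrist");cv2.imwrite("pics/w3.png",p)
```

```text
t 6.92 q [  7.6  11.1 -12.2  61.8  39.8 -83.1] pos [0.5735 0.2535 0.0466] rpy [-179.4   40.   -87.3] op 0.0322 F [ 0.6 -4.5  5.7]
```

View pics/w3.png

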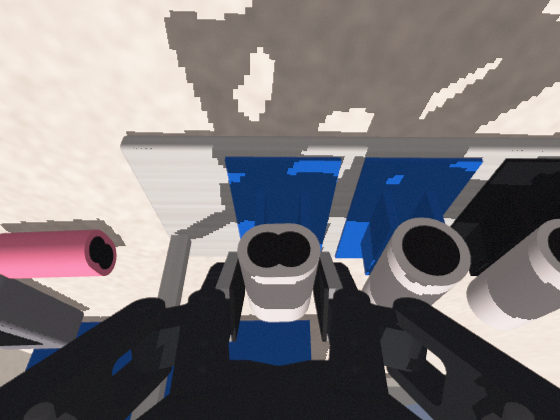

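play_rows([
  {"fingers": -1, "x": 0, "y": 0, "z": -0.03, "wx": 0, "wy": 0, "wz": 0},
  {"fingers": -1, "x": 0, "y": 0, "z": -0.06, "wx": 0, "wy": 0, "wz": 0},
  {"fingers": -1, "x": 0, "y": 0, "z": -0.1, "wx": 0, "wy": 0, "wz": 0},
  {"fingers": -1, "x": 0, "y": 0, "z": -0.13, "wx": 0, "wy": 0, "wz": 0},
  {"fingers": -1, "x": 0, "y": 0, "z": -0.13, "wx": 0, "wy": 0, "wz": 0},
])

```text
time: 7.38
ee_pos: [0.5777, 0.1676, 0.1504]
tcp_rot: [-179.0, 40.0, -87.2]
wrist_force: [0.2, 0.2, -0.1]
opening: 0.0324
```

```bash
cat >> h.py <<'E'
RAMPY=84.4; LINE=np.array([0.4555,-0.0535,0.0755])
def ramp_target(h,off=(0.006,0,-0.0046),yo=0.005,tilt=40,slope=9,dn=0.0):
    """h: tube centre above lane normal; off: tube centre rel. TCP in rack-aligned level frame"""
    a=np.radians(RAMPY); X=np.array([np.cos(a),np.sin(a),0]);Y=np.array([-np.sin(a),np.cos(a),0]);U=np.array([0,0,1.])
    Q=Ro.from_rotvec(X*np.radians(slope)); Q9=Ro.from_rotvec(X*np.radians(9))
    n=Q9.apply(U); s=Q9.apply(Y)
    F=Q.as_matrix()@np.c_[X,Y,U]
    c=F@np.array(off)
    return LINE+s*yo+n*h-c, Q.as_matrix()@Rrack(tilt,RAMPY)
E
python3 - <<'E'
from h import *
a,R=ramp_target(0.07);b,R=ramp_target(0.014)
print(a,b)
mv([('above',a,R),('down',b,R)])
p,d=bot.camera("wrist");cv2.imwrite("pics/w4.png",p)
E
```

```text
[ 0.46161394 -0.06012825  0.14996372] [ 0.45289542 -0.05927339  0.09465318]
t 7.38 q [ -0.8   9.7  -2.   80.1  39.9 -93.9] pos [0.5777 0.1676 0.1504] rpy [-179.    40.   -87.2] op 0.0324 F [ 0.2  0.2 -0.1]
above xyz [0.1703, 0.1246, -0.1442] w [-2.5, -0.6, 12.2] rows 6.1 1.7
down xyz [0.2048, 0.134, -0.1012] w [-2.5, -0.6, 12.2] rows 6.4 1.7
```

View pics/w4.png

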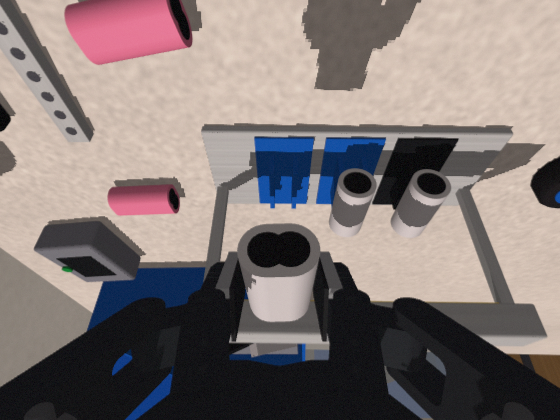

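play_rows([
  {"fingers": -1, "x": 0.17, "y": 0.125, "z": -0.144, "wx": -2.5, "wy": -0.6, "wz": 12.2},
  {"fingers": -1, "x": 0.17, "y": 0.125, "z": -0.144, "wx": -2.5, "wy": -0.6, "wz": 12.2},
  {"fingers": -1, "x": 0.17, "y": 0.125, "z": -0.144, "wx": -2.5, "wy": -0.6, "wz": 12.2},
  {"fingers": -1, "x": 0.17, "y": 0.125, "z": -0.144, "wx": -2.5, "wy": -0.6, "wz": 12.2},
  {"fingers": -1, "x": 0.17, "y": 0.125, "z": -0.144, "wx": -2.5, "wy": -0.6, "wz": 12.2},
  {"fingers": -1, "x": 0.17, "y": 0.125, "z": -0.144, "wx": -2.5, "wy": -0.6, "wz": 12.2},
  {"fingers": -1, "x": 0.17, "y": 0.125, "z": -0.144, "wx": -2.5, "wy": -0.6, "wz": 12.2},
  {"fingers": -1, "x": 0.17, "y": 0.125, "z": -0.144, "wx": -2.5, "wy": -0.6, "wz": 12.2},
  {"fingers": -1, "x": 0.191, "y": 0.13, "z": -0.118, "wx": -2.5, "wy": -0.6, "wz": 12.2},
  {"fingers": -1, "x": 0.191, "y": 0.13, "z": -0.118, "wx": -2.5, "wy": -0.6, "wz": 12.2},
])

```text
time: 8.27
ee_pos: [0.4534, -0.0554, 0.1075]
tcp_rot: [167.4, 39.4, -103.4]
wrist_force: [0.2, 0.5, -1.7]
opening: 0.0323
```

Run:
```python
from h import *
b,R=ramp_target(0.014)
mv([('down',b,R)])
for c in ["wrist","top"]:
    p,d=bot.camera(c)
    if c=="top": p=cv2.resize(p[120:300,200:400],None,fx=3,fy=3)
    cv2.imwrite(f"pics/{c}5.png",p)
```

```text
t 8.27 q [ -26.4   11.5   -6.6   96.9   33.7 -115.1] pos [ 0.4534 -0.0554  0.1075] rpy [ 167.4   39.4 -103.4] op 0.0323 F [ 0.2  0.5 -1.7]
down xyz [0.0111, -0.0021, 0.0072] w [0.7, 0.0, -0.3] rows 0.3 0.1
```

View pics/wrist5.png

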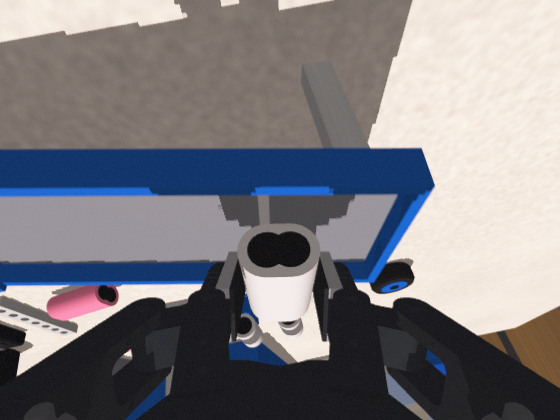

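View pics/top5.png

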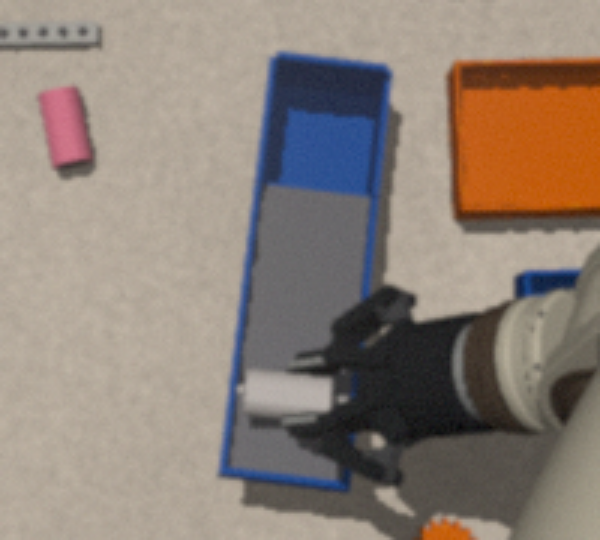

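play_rows([
  {"fingers": -1, "x": 0.006, "y": -0.001, "z": 0.004, "wx": 0.5, "wy": 0, "wz": 0},
  {"fingers": -1, "x": 0.011, "y": -0.002, "z": 0.007, "wx": 0.5, "wy": 0, "wz": 0},
  {"fingers": -1, "x": 0.011, "y": -0.002, "z": 0.007, "wx": 0.5, "wy": 0, "wz": 0},
  {"fingers": -1, "x": 0.011, "y": -0.002, "z": 0.007, "wx": 0.5, "wy": 0, "wz": 0},
])

```text
time: 8.7
ee_pos: [0.4546, -0.0608, 0.0997]
tcp_rot: [168.3, 39.3, -103.2]
wrist_force: [0.5, -0.0, 0.4]
opening: 0.0321
```

Run:
```python
from h import *
mv([])
p,d=bot.camera("scene");W=cloud("scene",d)
uv=proj("scene",LINE)[0].astype(int);print(uv)
u,v=uv;cv2.imwrite("pics/s6.png",cv2.resize(p[v-60:v+60,u-80:u+80],None,fx=5,fy=5,interpolation=cv2.INTER_CUBIC))
```

```text
t 8.7 q [ -27.    11.5   -7.3   95.6   33.7 -115.5] pos [ 0.4546 -0.0608  0.0997] rpy [ 168.3   39.3 -103.2] op 0.0321 F [ 0.5 -0.   0.4]
[278 189]
```

View pics/s6.png

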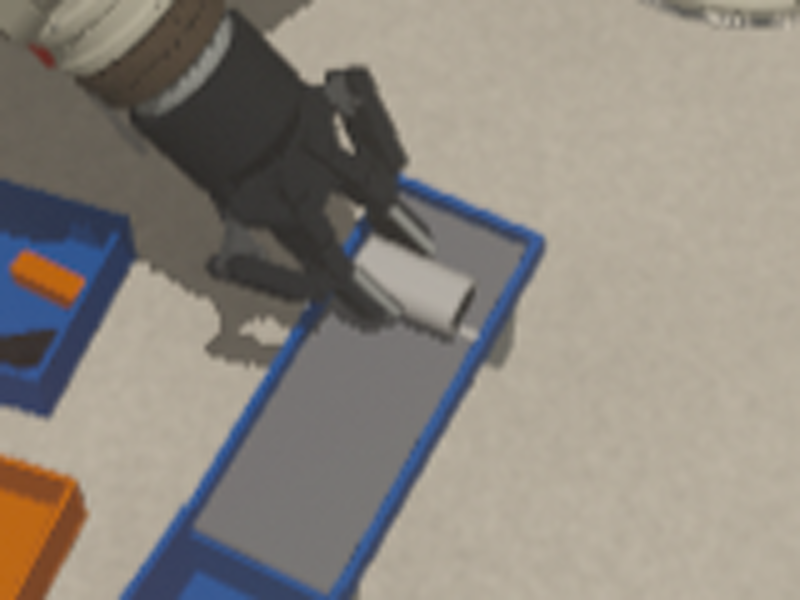

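Run:
```python
from h import *
b,R=ramp_target(0.014)
mv([('down',b,R)])
```

```text
t 8.75 q [ -27.    11.5   -7.2   95.7   33.7 -115.5] pos [ 0.4546 -0.0608  0.0999] rpy [ 168.3   39.3 -103.2] op 0.0319 F [0.2 0.3 0.2]
down xyz [0.0025, 0.0011, 0.005] w [-0.1, -0.1, -0.1] rows 0.1 0.0
```

play_rows([
  {"fingers": -1, "x": 0.0025, "y": 0.001, "z": 0.005, "wx": 0, "wy": 0, "wz": 0},
  {"fingers": -1, "x": 0.0025, "y": 0.001, "z": 0.005, "wx": 0, "wy": 0, "wz": 0},
  {"fingers": -1, "x": 0.0025, "y": 0.001, "z": 0.005, "wx": 0, "wy": 0, "wz": 0},
])

```text
time: 9.0
ee_pos: [0.4526, -0.0593, 0.0942]
tcp_rot: [168.3, 39.3, -103.2]
wrist_force: [-0.3, 1.0, -0.7]
opening: 0.0322
```

Run:
```python
from h import *
b,R=ramp_target(0.014)
mv([('down',b,R)])
```

```text
t 9.0 q [ -26.9   11.4   -8.    95.    33.7 -115.4] pos [ 0.4526 -0.0593  0.0942] rpy [ 168.3   39.3 -103.2] op 0.0322 F [-0.3  1.  -0.7]
down xyz [-0.0004, -0.0002, -0.0004] w [-0.1, -0.0, -0.1] rows 0.0 0.0
```

play_rows([
  {"fingers": -1, "x": 0.0007, "y": 0, "z": 0.0009, "wx": 0, "wy": 0, "wz": 0},
  {"fingers": 0.35, "x": 0.0007, "y": 0, "z": 0.0009, "wx": 0, "wy": 0, "wz": 0},
  {"fingers": 0.35, "x": 0.0007, "y": 0, "z": 0.0009, "wx": 0, "wy": 0, "wz": 0},
  {"fingers": 0.35, "x": 0.0007, "y": 0, "z": 0.0009, "wx": 0, "wy": 0, "wz": 0},
  {"fingers": 0.35, "x": 0, "y": 0, "z": -0.04, "wx": 0, "wy": 0, "wz": 0},
  {"fingers": 0.35, "x": 0, "y": 0, "z": -0.08, "wx": 0, "wy": 0, "wz": 0},
  {"fingers": 0.35, "x": 0, "y": 0, "z": -0.1, "wx": 0, "wy": 0, "wz": 0},
  {"fingers": 0.35, "x": 0, "y": 0, "z": -0.1, "wx": 0, "wy": 0, "wz": 0},
])

```text
time: 9.67
ee_pos: [0.4594, -0.127, 0.1731]
tcp_rot: [168.6, 39.3, -103.1]
wrist_force: [1.3, -0.7, -0.1]
opening: 0.0574
```

Run:
```python
from h import *
mv([])
p,d=bot.camera("top")
W=cloud("top",d);np.savez("t7.npz",p=p,W=W)
cv2.imwrite("pics/t7.png",cv2.resize(p[120:300,200:400],None,fx=3,fy=3))
for r in bot.outline_of("tube_a","top"):
    m=r['region'];print(np.round(r['extent']),round(r['confidence'],2),np.round(np.nanmedian(W[m],0),4))
```

```text
t 9.67 q [ -32.8   15.5    5.4  107.3   31.2 -121.5] pos [ 0.4594 -0.127   0.1731] rpy [ 168.6   39.3 -103.1] op 0.0574 F [ 1.3 -0.7 -0.1]
[151. 243. 178. 253.] 0.9 [0.4531 0.2501 0.0546]
[279. 243. 314. 265.] 0.8 [ 0.4497 -0.0496  0.0983]
[142. 129. 157. 157.] 0.77 [0.7059 0.3024 0.0218]
[151. 217. 177. 227.] 0.73 [0.5112 0.2511 0.0544]
```

View pics/t7.png

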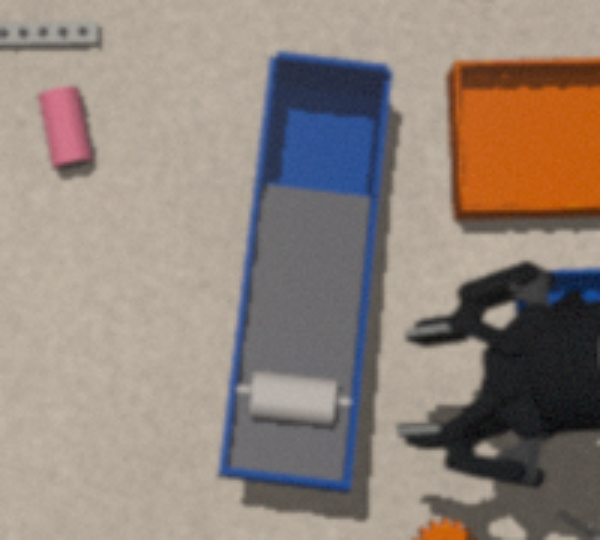

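Run:
```python
from h import *
a,R=ramp_target(0.08,off=(0,0,0),tilt=0);b,R=ramp_target(0.0155,off=(0,0,0),tilt=0)
print(b)
b+= np.array([0.451,-0.052,0])-np.array([b[0],b[1],0]); a=b-0.06*R[:,2]
mv([('above',a,R),('down',b,R)])
```

```text
[ 0.45299829 -0.05325471  0.09159134]
t 9.77 q [ -32.6   15.5    5.   107.1   31.2 -121.4] pos [ 0.4586 -0.125   0.1701] rpy [ 168.4   39.3 -103.2] op 0.0575 F [0.3 1.4 0. ]
above xyz [-0.0424, 0.0025, 0.0614] w [-0.1, 39.9, -0.2] rows 1.8 5.6
down xyz [-0.0039, 0.0026, 0.1074] w [-0.1, 39.9, -0.2] rows 2.6 5.6
```

play_rows([
  {"fingers": 0.18, "x": -0.042, "y": 0.0025, "z": 0.061, "wx": 0, "wy": 39.9, "wz": 0},
  {"fingers": 0.18, "x": -0.042, "y": 0.0025, "z": 0.061, "wx": 0, "wy": 39.9, "wz": 0},
  {"fingers": 0.18, "x": -0.042, "y": 0.0025, "z": 0.061, "wx": 0, "wy": 39.9, "wz": 0},
  {"fingers": 0.18, "x": -0.042, "y": 0.0025, "z": 0.061, "wx": 0, "wy": 39.9, "wz": 0},
  {"fingers": 0.18, "x": -0.042, "y": 0.0025, "z": 0.061, "wx": 0, "wy": 39.9, "wz": 0},
  {"fingers": 0.18, "x": -0.042, "y": 0.0025, "z": 0.061, "wx": 0, "wy": 39.9, "wz": 0},
  {"fingers": 0.18, "x": -0.042, "y": 0.0025, "z": 0.061, "wx": 0, "wy": 39.9, "wz": 0},
  {"fingers": 0.18, "x": -0.042, "y": 0.0025, "z": 0.061, "wx": 0, "wy": 39.9, "wz": 0},
])

```text
time: 10.43
ee_pos: [0.4594, -0.0513, 0.15]
tcp_rot: [170.9, 0.1, -95.6]
wrist_force: [0.4, -0.1, -0.5]
opening: 0.0505
```

Run:
```python
from h import *
b,R=ramp_target(0.0155,off=(0,0,0),tilt=0)
b+= np.array([0.451,-0.052,0])-np.array([b[0],b[1],0]); a=b-0.06*R[:,2]
mv([('above',a,R),('down',b,R)])
p,d=bot.camera("wrist");cv2.imwrite("pics/w8.png",p)
```

```text
t 10.43 q [ -6.4   1.2  -4.7  93.2   0.  -90.8] pos [ 0.4594 -0.0513  0.15  ] rpy [ 1.709e+02  1.000e-01 -9.560e+01] op 0.0505 F [ 0.4 -0.1 -0.5]
above xyz [0.0015, -0.001, -0.001] w [0.1, 0.1, 0.0] rows 0.0 0.0
down xyz [0.0016, -0.0011, 0.059] w [0.1, 0.1, 0.0] rows 1.4 0.0
```

View pics/w8.png

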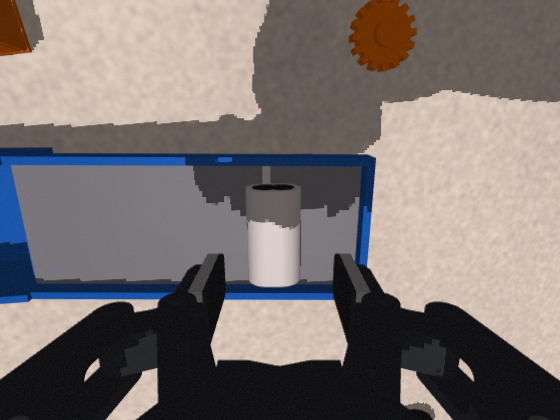

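play_rows([
  {"fingers": 0.18, "x": 0.0015, "y": -0.0035, "z": 0.03, "wx": 0, "wy": 0, "wz": 0},
  {"fingers": 0.18, "x": 0.0015, "y": -0.0035, "z": 0.05, "wx": 0, "wy": 0, "wz": 0},
  {"fingers": 0.18, "x": 0.0015, "y": -0.0035, "z": 0.059, "wx": 0, "wy": 0, "wz": 0},
  {"fingers": 0.18, "x": 0.0015, "y": -0.0035, "z": 0.059, "wx": 0, "wy": 0, "wz": 0},
  {"fingers": -1, "x": 0.0015, "y": -0.0035, "z": 0.059, "wx": 0, "wy": 0, "wz": 0},
  {"fingers": -1, "x": 0.0015, "y": -0.0035, "z": 0.059, "wx": 0, "wy": 0, "wz": 0},
  {"fingers": -1, "x": 0.0015, "y": -0.0035, "z": 0.059, "wx": 0, "wy": 0, "wz": 0},
  {"fingers": -1, "x": 0.0015, "y": -0.0035, "z": 0.059, "wx": 0, "wy": 0, "wz": 0},
  {"fingers": -1, "x": 0.0015, "y": -0.0035, "z": 0.03, "wx": 0, "wy": 0, "wz": 0},
  {"fingers": -1, "x": 0.0015, "y": -0.0035, "z": -0.01, "wx": 0, "wy": 0, "wz": 0},
  {"fingers": -1, "x": 0.0015, "y": -0.0035, "z": -0.01, "wx": 0, "wy": 0, "wz": 0},
])

```text
time: 11.4
ee_pos: [0.4674, -0.0552, 0.167]
tcp_rot: [171.5, 0.0, -95.8]
wrist_force: [1.1, 0.3, 0.7]
opening: 0.0323
```

Run:
```python
from h import *
R=Rrack(0,RAMPY)
mv([('tray hi',[0.650,-0.240,0.13],R),('low',[0.650,-0.240,0.04],R)])
p,d=bot.camera("wrist");cv2.imwrite("pics/w9.png",p)
```

```text
t 11.4 q [ -6.7   1.7  -2.2  94.6  -0.1 -90.9] pos [ 0.4674 -0.0552  0.167 ] rpy [171.5   0.  -95.8] op 0.0323 F [1.1 0.3 0.7]
tray hi xyz [0.1656, -0.2035, 0.0068] w [8.5, 0.0, -0.1] rows 6.3 1.2
low xyz [0.1657, -0.2168, 0.0958] w [8.5, 0.0, -0.1] rows 6.9 1.2
```

View pics/w9.png

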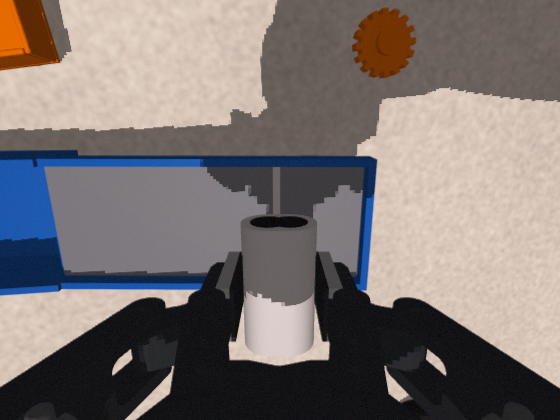

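play_rows([
  {"fingers": -1, "x": 0.166, "y": -0.206, "z": 0.007, "wx": 8.5, "wy": 0, "wz": 0},
  {"fingers": -1, "x": 0.166, "y": -0.206, "z": 0.007, "wx": 8.5, "wy": 0, "wz": 0},
  {"fingers": -1, "x": 0.166, "y": -0.206, "z": 0.007, "wx": 8.5, "wy": 0, "wz": 0},
  {"fingers": -1, "x": 0.166, "y": -0.206, "z": 0.007, "wx": 8.5, "wy": 0, "wz": 0},
  {"fingers": -1, "x": 0.166, "y": -0.206, "z": 0.007, "wx": 8.5, "wy": 0, "wz": 0},
  {"fingers": -1, "x": 0.166, "y": -0.206, "z": 0.007, "wx": 8.5, "wy": 0, "wz": 0},
  {"fingers": -1, "x": 0.166, "y": -0.206, "z": 0.007, "wx": 8.5, "wy": 0, "wz": 0},
  {"fingers": -1, "x": 0.166, "y": -0.22, "z": 0.095, "wx": 8.5, "wy": 0, "wz": 0},
  {"fingers": -1, "x": 0.166, "y": -0.22, "z": 0.095, "wx": 8.5, "wy": 0, "wz": 0},
  {"fingers": -1, "x": 0.166, "y": -0.22, "z": 0.095, "wx": 8.5, "wy": 0, "wz": 0},
  {"fingers": -1, "x": 0.166, "y": -0.22, "z": 0.095, "wx": 8.5, "wy": 0, "wz": 0},
])

```text
time: 12.37
ee_pos: [0.6472, -0.2394, 0.0282]
tcp_rot: [179.1, 0.1, -95.8]
wrist_force: [0.1, 0.6, -0.3]
opening: 0.032
```

Run:
```python
from h import *
R=Rrack(0,RAMPY)
mv([('low',[0.653,-0.240,0.027],R)])
p,d=bot.camera("top");cv2.imwrite("pics/t10.png",p)
```

```text
t 12.37 q [-2.030e+01  2.610e+01  1.200e+01  7.690e+01 -1.000e-01 -1.045e+02] pos [ 0.6472 -0.2394  0.0282] rpy [ 1.791e+02  1.000e-01 -9.580e+01] op 0.032 F [ 0.1  0.6 -0.3]
low xyz [0.0, -0.0059, 0.0011] w [0.9, 0.1, -0.2] rows 0.1 0.1
```

View pics/t10.png

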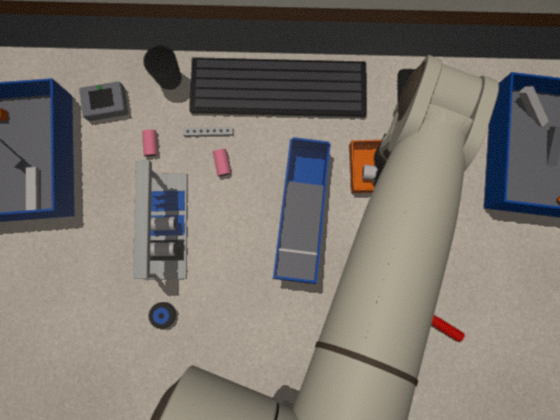

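play_rows([
  {"fingers": -1, "x": 0, "y": -0.006, "z": 0.001, "wx": 0.9, "wy": 0, "wz": 0},
  {"fingers": -1, "x": 0, "y": -0.006, "z": 0.001, "wx": 0.9, "wy": 0, "wz": 0},
  {"fingers": 0.1, "x": 0, "y": -0.006, "z": 0.001, "wx": 0.9, "wy": 0, "wz": 0},
  {"fingers": 0.1, "x": 0, "y": -0.006, "z": 0.001, "wx": 0.9, "wy": 0, "wz": 0},
  {"fingers": 0.1, "x": 0, "y": -0.006, "z": -0.01, "wx": 0.9, "wy": 0, "wz": 0},
  {"fingers": 0.1, "x": 0, "y": -0.006, "z": -0.05, "wx": 0.9, "wy": 0, "wz": 0},
  {"fingers": 0.1, "x": 0, "y": -0.006, "z": -0.09, "wx": 0.9, "wy": 0, "wz": 0},
  {"fingers": 0.1, "x": 0, "y": 0.02, "z": -0.16, "wx": 0.9, "wy": 0, "wz": 0},
  {"fingers": 0.08, "x": -0.2, "y": 0.02, "z": -0.17, "wx": 0.9, "wy": 0, "wz": 0},
  {"fingers": 0.08, "x": -0.2, "y": 0.02, "z": -0.17, "wx": 0.9, "wy": 0, "wz": 0},
  {"fingers": 0.08, "x": -0.2, "y": 0.02, "z": -0.17, "wx": 0.9, "wy": 0, "wz": 0},
  {"fingers": 0.08, "x": -0.2, "y": 0.02, "z": -0.17, "wx": 0.9, "wy": 0, "wz": 0},
  {"fingers": 0.08, "x": -0.2, "y": 0.02, "z": -0.17, "wx": 0.9, "wy": 0, "wz": 0},
  {"fingers": 0.08, "x": -0.2, "y": 0.02, "z": -0.17, "wx": 0.9, "wy": 0, "wz": 0},
  {"fingers": 0.08, "x": -0.2, "y": 0.02, "z": -0.17, "wx": 0.9, "wy": 0, "wz": 0},
])

```text
time: 13.67
ee_pos: [0.6514, -0.0373, 0.2042]
tcp_rot: [-179.5, 0.0, -95.6]
wrist_force: [-0.1, -1.3, 0.1]
opening: 0.046
```

Run:
```python
from h import *
R=Rrack(40,RY); g=rackpt(-0.006,-0.0035,0.045)
mv([('pre',g-0.10*R[:,2],R)])
p,d=bot.camera("top");cv2.imwrite("pics/t11.png",p)
W=cloud("top",d)
for r in bot.outline_of("tube_a","top"):
    m=r['region'];print(np.round(r['extent']),round(r['confidence'],2),np.round(np.nanmedian(W[m],0),4))
```

```text
t 13.67 q [ -3.3  18.4  21.5  92.6   0.  -87.7] pos [ 0.6514 -0.0373  0.2042] rpy [-179.5    0.   -95.6] op 0.046 F [-0.1 -1.3  0.1]
pre xyz [-0.2101, 0.1569, 0.0813] w [-3.2, -39.9, -7.4] rows 6.6 5.7
[153. 243. 177. 255.] 0.88 [0.4531 0.2476 0.0546]
[143. 130. 162. 156.] 0.86 [0.7052 0.3019 0.0218]
[213. 150. 229. 178.] 0.71 [0.663  0.1292 0.0225]
[362. 161. 390. 180.] 0.67 [ 0.6529 -0.2331  0.0268]
[153. 218. 176. 230.] 0.59 [0.5111 0.2515 0.0546]
```

View pics/t11.png

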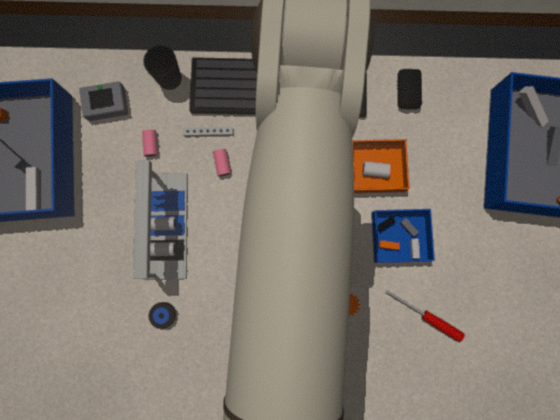

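play_rows([
  {"fingers": 0.06, "x": -0.21, "y": 0.157, "z": 0.04, "wx": -3.2, "wy": -39.9, "wz": -7.4},
  {"fingers": 0.06, "x": -0.21, "y": 0.157, "z": 0.04, "wx": -3.2, "wy": -39.9, "wz": -7.4},
  {"fingers": 0.06, "x": -0.21, "y": 0.157, "z": 0.04, "wx": -3.2, "wy": -39.9, "wz": -7.4},
  {"fingers": 0.06, "x": -0.21, "y": 0.157, "z": 0.04, "wx": -3.2, "wy": -39.9, "wz": -7.4},
  {"fingers": 0.06, "x": -0.21, "y": 0.157, "z": 0.04, "wx": -3.2, "wy": -39.9, "wz": -7.4},
  {"fingers": 0.06, "x": -0.21, "y": 0.157, "z": 0.081, "wx": -3.2, "wy": -39.9, "wz": -7.4},
  {"fingers": 0.06, "x": -0.21, "y": 0.157, "z": 0.081, "wx": -3.2, "wy": -39.9, "wz": -7.4},
  {"fingers": 0.06, "x": -0.21, "y": 0.157, "z": 0.081, "wx": -3.2, "wy": -39.9, "wz": -7.4},
  {"fingers": 0.06, "x": -0.21, "y": 0.157, "z": 0.081, "wx": -3.2, "wy": -39.9, "wz": -7.4},
  {"fingers": 0.06, "x": -0.21, "y": 0.157, "z": 0.081, "wx": -3.2, "wy": -39.9, "wz": -7.4},
])

```text
time: 14.6
ee_pos: [0.5176, 0.1841, 0.1214]
tcp_rot: [-180.0, 39.9, -87.9]
wrist_force: [0.5, -0.5, 0.6]
opening: 0.0453
```

Run:
```python
from h import *
R=Rrack(40,RY); g=rackpt(-0.006,-0.0035,0.045)
mv([('pre',g-0.10*R[:,2],R),('near',g-0.03*R[:,2],R),('g',g,R)])
p,d=bot.camera("wrist");cv2.imwrite("pics/w12.png",p)
```

```text
t 14.6 q [  0.9   2.3 -13.2  75.4  39.9 -91.5] pos [0.5176 0.1841 0.1214] rpy [-180.    39.9  -87.9] op 0.0453 F [ 0.5 -0.5  0.6]
pre xyz [-0.0023, 0.0012, 0.0017] w [-0.2, -0.1, -0.2] rows 0.1 0.0
near xyz [-0.0024, 0.0014, 0.0717] w [-0.2, -0.1, -0.2] rows 1.7 0.0
g xyz [-0.0024, 0.0015, 0.1017] w [-0.2, -0.1, -0.2] rows 2.4 0.0
```

View pics/w12.png

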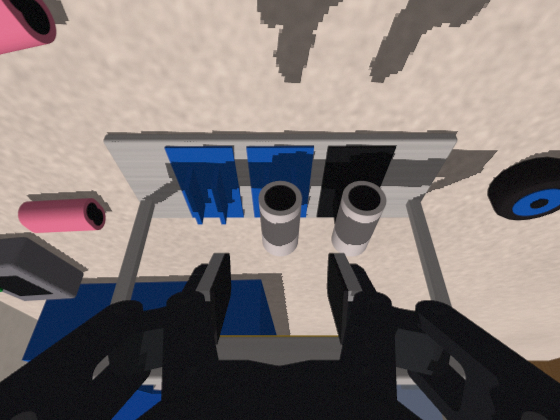

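play_rows([
  {"fingers": 0.06, "x": -0.0024, "y": 0, "z": 0.035, "wx": 0, "wy": 0, "wz": 0},
  {"fingers": 0.06, "x": -0.0024, "y": 0, "z": 0.06, "wx": 0, "wy": 0, "wz": 0},
  {"fingers": 0.06, "x": -0.0024, "y": 0, "z": 0.08, "wx": 0, "wy": 0, "wz": 0},
  {"fingers": 0.06, "x": -0.0024, "y": 0, "z": 0.1005, "wx": 0, "wy": 0, "wz": 0},
  {"fingers": 0.06, "x": -0.0024, "y": 0, "z": 0.1005, "wx": 0, "wy": 0, "wz": 0},
  {"fingers": 0.06, "x": -0.0024, "y": 0, "z": 0.1005, "wx": 0, "wy": 0, "wz": 0},
])

```text
time: 15.15
ee_pos: [0.5148, 0.2512, 0.0454]
tcp_rot: [179.9, 40.0, -87.9]
wrist_force: [-0.4, 0.3, 0.5]
opening: 0.0452
```

Run:
```python
from h import *
mv([])
p,d=bot.camera("wrist");cv2.imwrite("pics/w13.png",p)
```

```text
t 15.15 q [  8.2   3.6 -20.6  60.7  39.7 -82.1] pos [0.5148 0.2512 0.0454] rpy [179.9  40.  -87.9] op 0.0452 F [-0.4  0.3  0.5]
```

View pics/w13.png

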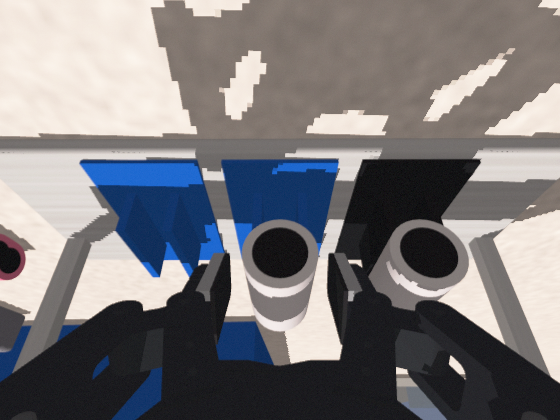

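play_rows([
  {"fingers": -1, "x": 0, "y": 0, "z": 0, "wx": 0, "wy": 0, "wz": 0},
  {"fingers": -1, "x": 0, "y": 0, "z": 0, "wx": 0, "wy": 0, "wz": 0},
  {"fingers": -1, "x": 0, "y": 0, "z": 0, "wx": 0, "wy": 0, "wz": 0},
  {"fingers": -1, "x": 0, "y": 0, "z": 0, "wx": 0, "wy": 0, "wz": 0},
  {"fingers": -1, "x": 0, "y": 0, "z": 0, "wx": 0, "wy": 0, "wz": 0},
  {"fingers": -1, "x": 0, "y": 0, "z": -0.03, "wx": 0, "wy": 0, "wz": 0},
  {"fingers": -1, "x": 0, "y": 0, "z": -0.06, "wx": 0, "wy": 0, "wz": 0},
  {"fingers": -1, "x": 0, "y": 0, "z": -0.1, "wx": 0, "wy": 0, "wz": 0},
  {"fingers": -1, "x": 0, "y": 0, "z": -0.13, "wx": 0, "wy": 0, "wz": 0},
  {"fingers": -1, "x": 0, "y": 0, "z": -0.13, "wx": 0, "wy": 0, "wz": 0},
  {"fingers": -1, "x": 0, "y": 0, "z": -0.13, "wx": 0, "wy": 0, "wz": 0},
])

```text
time: 16.12
ee_pos: [0.5189, 0.1665, 0.1465]
tcp_rot: [-179.8, 40.0, -87.9]
wrist_force: [0.5, -0.2, -1.0]
opening: 0.0288
```

Run:
```python
from h import *
a,R=ramp_target(0.07,yo=0.008);b,R=ramp_target(0.04,yo=0.008)
mv([('above',a,R),('mid',b,R)])
p,d=bot.camera("wrist");cv2.imwrite("pics/w14.png",p)
```

```text
t 16.12 q [ -1.    2.2 -10.5  79.6  39.9 -93.9] pos [0.5189 0.1665 0.1465] rpy [-179.8   40.   -87.9] op 0.0288 F [ 0.5 -0.2 -1. ]
above xyz [0.1692, 0.068, -0.1471] w [-2.1, -0.6, 11.7] rows 5.6 1.7
mid xyz [0.1878, 0.0727, -0.124] w [-2.1, -0.6, 11.7] rows 5.7 1.7
```

View pics/w14.png

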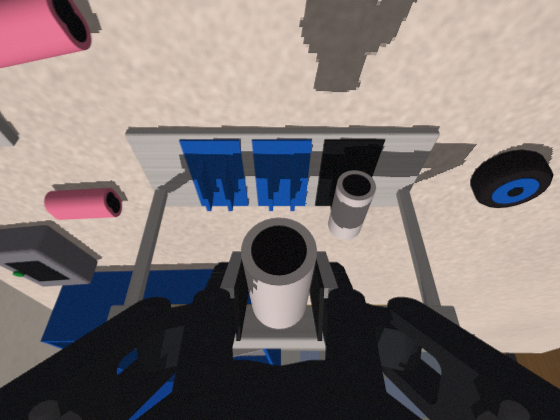

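play_rows([
  {"fingers": -1, "x": 0.169, "y": 0.068, "z": -0.147, "wx": -2.1, "wy": -0.6, "wz": 11.7},
  {"fingers": -1, "x": 0.169, "y": 0.068, "z": -0.147, "wx": -2.1, "wy": -0.6, "wz": 11.7},
  {"fingers": -1, "x": 0.169, "y": 0.068, "z": -0.147, "wx": -2.1, "wy": -0.6, "wz": 11.7},
  {"fingers": -1, "x": 0.169, "y": 0.068, "z": -0.147, "wx": -2.1, "wy": -0.6, "wz": 11.7},
  {"fingers": -1, "x": 0.169, "y": 0.068, "z": -0.147, "wx": -2.1, "wy": -0.6, "wz": 11.7},
  {"fingers": -1, "x": 0.169, "y": 0.068, "z": -0.147, "wx": -2.1, "wy": -0.6, "wz": 11.7},
  {"fingers": -1, "x": 0.169, "y": 0.068, "z": -0.147, "wx": -2.1, "wy": -0.6, "wz": 11.7},
  {"fingers": -1, "x": 0.188, "y": 0.073, "z": -0.124, "wx": -2.1, "wy": -0.6, "wz": 11.7},
  {"fingers": -1, "x": 0.188, "y": 0.073, "z": -0.124, "wx": -2.1, "wy": -0.6, "wz": 11.7},
  {"fingers": -1, "x": 0.188, "y": 0.073, "z": -0.124, "wx": -2.1, "wy": -0.6, "wz": 11.7},
  {"fingers": -1, "x": 0.188, "y": 0.073, "z": -0.124, "wx": -2.1, "wy": -0.6, "wz": 11.7},
  {"fingers": -1, "x": 0.188, "y": 0.073, "z": -0.124, "wx": -2.1, "wy": -0.6, "wz": 11.7},
])

```text
time: 17.17
ee_pos: [0.453, -0.0577, 0.1196]
tcp_rot: [168.1, 39.3, -103.0]
wrist_force: [0.3, 0.2, 0.4]
opening: 0.0295
```

Run:
```python
from h import *
b,R=ramp_target(0.0165,yo=0.008)
mv([('down',b,R)])
```

```text
t 17.17 q [ -26.7   10.7   -6.    97.9   33.6 -115.4] pos [ 0.453  -0.0577  0.1196] rpy [ 168.1   39.3 -103. ] op 0.0295 F [0.3 0.2 0.4]
down xyz [0.0154, -0.0011, 0.016] w [0.2, -0.1, 0.0] rows 0.5 0.0
```

play_rows([
  {"fingers": -1, "x": 0.008, "y": -0.001, "z": 0.008, "wx": 0, "wy": 0, "wz": 0},
  {"fingers": -1, "x": 0.0154, "y": -0.001, "z": 0.016, "wx": 0, "wy": 0, "wz": 0},
  {"fingers": -1, "x": 0.0154, "y": -0.001, "z": 0.016, "wx": 0, "wy": 0, "wz": 0},
  {"fingers": -1, "x": 0.0154, "y": -0.001, "z": 0.016, "wx": 0, "wy": 0, "wz": 0},
  {"fingers": -1, "x": 0.0154, "y": -0.001, "z": 0.016, "wx": 0, "wy": 0, "wz": 0},
])

```text
time: 17.58
ee_pos: [0.4496, -0.0595, 0.0963]
tcp_rot: [168.0, 39.3, -103.2]
wrist_force: [0.4, -0.2, 0.3]
opening: 0.0286
```

Run:
```python
from h import *
b,R=ramp_target(0.0165,yo=0.008)
mv([('down',b,R)])
p,d=bot.camera("top")
W=cloud("top",d)
cv2.imwrite("pics/t15.png",cv2.resize(p[120:300,200:400],None,fx=3,fy=3))
m=(p.min(-1)>120)&np.isfinite(W[...,2])&(W[...,2]>.09)&(W[...,2]<.12)&(abs(W[...,0]-.455)<.03)&(abs(W[...,1]+.05)<.05)
print(m.sum(),np.median(W[m],0),np.percentile(W[m][:,2],[50,90,97]))
```

```text
t 17.58 q [ -27.    11.3   -8.    95.5   33.5 -115.7] pos [ 0.4496 -0.0595  0.0963] rpy [ 168.    39.3 -103.2] op 0.0286 F [ 0.4 -0.2  0.3]
down xyz [-0.0013, -0.0004, -0.0007] w [0.3, -0.1, -0.1] rows 0.0 0.0
310 [ 0.4495286  -0.04919289  0.10577277] [0.10577277 0.10872239 0.11006635]
```

View pics/t15.png

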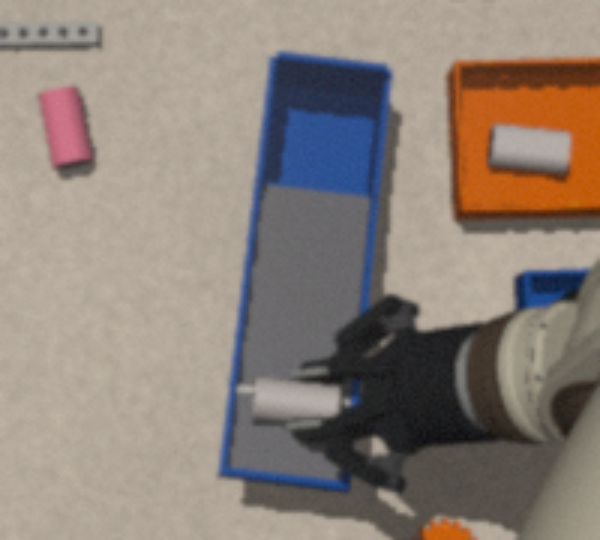

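play_rows([
  {"fingers": -1, "x": -0.0022, "y": 0, "z": 0.0036, "wx": 0, "wy": 0, "wz": 0},
  {"fingers": -1, "x": -0.0022, "y": 0, "z": 0.0036, "wx": 0, "wy": 0, "wz": 0},
  {"fingers": -1, "x": -0.0022, "y": 0, "z": 0.0036, "wx": 0, "wy": 0, "wz": 0},
  {"fingers": 0.2, "x": -0.0022, "y": 0, "z": 0.0036, "wx": 0, "wy": 0, "wz": 0},
  {"fingers": 0.2, "x": -0.0022, "y": 0, "z": 0.0036, "wx": 0, "wy": 0, "wz": 0},
  {"fingers": 0.2, "x": -0.0022, "y": 0, "z": -0.038, "wx": 0, "wy": 0, "wz": 0},
  {"fingers": 0.2, "x": -0.0022, "y": 0, "z": -0.08, "wx": 0, "wy": 0, "wz": 0},
  {"fingers": 0.2, "x": -0.0022, "y": 0, "z": -0.1, "wx": 0, "wy": 0, "wz": 0},
])

```text
time: 18.3
ee_pos: [0.4566, -0.1249, 0.1766]
tcp_rot: [168.2, 39.3, -103.1]
wrist_force: [0.2, -0.7, 1.1]
opening: 0.0512
```

Run:
```python
from h import *
mv([])
p,d=bot.camera("top");W=cloud("top",d)
cv2.imwrite("pics/t16.png",cv2.resize(p[120:300,200:400],None,fx=3,fy=3))
```

```text
t 18.3 q [ -32.7   15.4    5.5  108.    31.  -121.7] pos [ 0.4566 -0.1249  0.1766] rpy [ 168.2   39.3 -103.1] op 0.0512 F [ 0.2 -0.7  1.1]
```

View pics/t16.png

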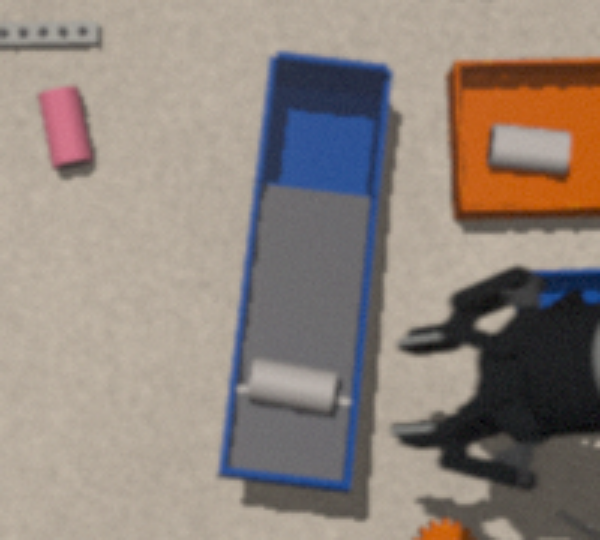

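play_rows([
  {"fingers": 0.2, "x": 0, "y": 0, "z": -0.02, "wx": 0, "wy": 0, "wz": 0},
  {"fingers": 0.2, "x": 0, "y": 0, "z": -0.02, "wx": 0, "wy": 0, "wz": 0},
  {"fingers": 0.2, "x": 0, "y": 0, "z": -0.02, "wx": 0, "wy": 0, "wz": 0},
  {"fingers": 0.2, "x": 0, "y": 0, "z": -0.02, "wx": 0, "wy": 0, "wz": 0},
  {"fingers": 0.2, "x": 0, "y": 0, "z": -0.02, "wx": 0, "wy": 0, "wz": 0},
  {"fingers": 0.2, "x": 0, "y": 0, "z": -0.02, "wx": 0, "wy": 0, "wz": 0},
  {"fingers": 0.2, "x": 0, "y": 0, "z": -0.02, "wx": 0, "wy": 0, "wz": 0},
  {"fingers": 0.2, "x": 0, "y": 0, "z": -0.02, "wx": 0, "wy": 0, "wz": 0},
  {"fingers": 0.2, "x": 0, "y": 0, "z": -0.02, "wx": 0, "wy": 0, "wz": 0},
  {"fingers": 0.2, "x": 0, "y": 0, "z": -0.02, "wx": 0, "wy": 0, "wz": 0},
  {"fingers": 0.2, "x": 0, "y": 0, "z": -0.02, "wx": 0, "wy": 0, "wz": 0},
  {"fingers": 0.2, "x": 0, "y": 0, "z": -0.02, "wx": 0, "wy": 0, "wz": 0},
  {"fingers": 0.2, "x": 0, "y": 0, "z": -0.02, "wx": 0, "wy": 0, "wz": 0},
  {"fingers": 0.2, "x": 0, "y": 0, "z": -0.02, "wx": 0, "wy": 0, "wz": 0},
  {"fingers": 0.2, "x": 0, "y": 0, "z": -0.02, "wx": 0, "wy": 0, "wz": 0},
  {"fingers": 0.2, "x": 0, "y": 0, "z": -0.02, "wx": 0, "wy": 0, "wz": 0},
])

```text
time: 19.68
ee_pos: [0.4575, -0.136, 0.1888]
tcp_rot: [168.0, 39.3, -103.1]
wrist_force: [0.6, -1.0, -0.3]
opening: 0.0515
```

Run:
```python
from h import *
mv([])
p,d=bot.camera("top");W=cloud("top",d)
cv2.imwrite("pics/t17.png",cv2.resize(p[120:300,120:400],None,fx=2.8,fy=2.8))
for r in bot.outline_of("tube_a","top"):
    m=r['region'];print(np.round(r['extent']),round(r['confidence'],2),np.round(np.nanmedian(W[m],0),4))
```

```text
t 19.68 q [ -33.5   16.5    8.1  110.1   30.6 -122.6] pos [ 0.4575 -0.136   0.1888] rpy [ 168.    39.3 -103.1] op 0.0515 F [ 0.6 -1.  -0.3]
[211. 150. 229. 178.] 0.89 [0.6641 0.1301 0.0224]
[141. 130. 160. 156.] 0.81 [0.705  0.3016 0.0219]
[298. 148. 326. 162.] 0.77 [ 0.6817 -0.0837  0.0334]
[152. 243. 178. 253.] 0.71 [0.4542 0.249  0.0543]
[360. 161. 390. 179.] 0.59 [ 0.6539 -0.2353  0.0263]
```

View pics/t17.png

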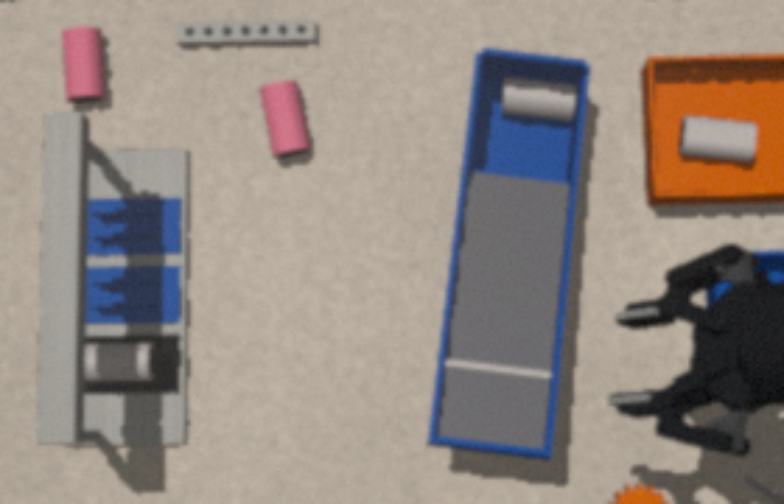

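play_rows([
  {"fingers": 0.2, "x": 0, "y": 0, "z": -0.01, "wx": 0, "wy": 0, "wz": 0},
  {"fingers": 0.2, "x": 0, "y": 0, "z": -0.01, "wx": 0, "wy": 0, "wz": 0},
  {"fingers": 0.2, "x": 0, "y": 0, "z": -0.01, "wx": 0, "wy": 0, "wz": 0},
  {"fingers": 0.2, "x": 0, "y": 0, "z": -0.01, "wx": 0, "wy": 0, "wz": 0},
  {"fingers": 0.2, "x": 0, "y": 0, "z": -0.01, "wx": 0, "wy": 0, "wz": 0},
  {"fingers": 0.2, "x": 0, "y": 0, "z": -0.01, "wx": 0, "wy": 0, "wz": 0},
  {"fingers": 0.2, "x": 0, "y": 0, "z": -0.01, "wx": 0, "wy": 0, "wz": 0},
  {"fingers": 0.2, "x": 0, "y": 0, "z": -0.01, "wx": 0, "wy": 0, "wz": 0},
  {"fingers": 0.2, "x": 0, "y": 0, "z": -0.01, "wx": 0, "wy": 0, "wz": 0},
  {"fingers": 0.2, "x": 0, "y": 0, "z": -0.01, "wx": 0, "wy": 0, "wz": 0},
  {"fingers": 0.2, "x": 0, "y": 0, "z": -0.01, "wx": 0, "wy": 0, "wz": 0},
  {"fingers": 0.2, "x": 0, "y": 0, "z": -0.01, "wx": 0, "wy": 0, "wz": 0},
])

```text
time: 20.78
ee_pos: [0.4581, -0.1425, 0.1964]
tcp_rot: [168.0, 39.3, -103.2]
wrist_force: [-0.3, 0.9, -0.5]
opening: 0.0509
```

Run:
```python
from h import *
mv([])
for i in range(2):
    p,d=bot.camera("top");W=cloud("top",d)
    for r in bot.outline_of("tube_a","top"):
        m=r['region'];print(np.round(r['extent'],1),round(r['confidence'],2),np.round(np.nanmedian(W[m],0),4))
bot.job_done()
```

```text
t 20.78 q [ -34.1   17.1    9.6  111.3   30.4 -123.1] pos [ 0.4581 -0.1425  0.1964] rpy [ 168.    39.3 -103.2] op 0.0509 F [-0.3  0.9 -0.5]
[211.2 152.  230.5 177.5] 0.92 [0.6627 0.1299 0.0222]
[299.2 149.1 326.7 159.2] 0.75 [ 0.6821 -0.0839  0.0332]
[150.6 244.  178.3 252.3] 0.69 [0.4549 0.2492 0.0551]
[277.3 136.4 332.2 282.7] 0.21 [ 0.534  -0.0591  0.0657]
[143.4 129.6 159.2 158.2] 0.91 [0.7049 0.3028 0.0221]
[211.2 149.5 226.3 177.5] 0.88 [0.663  0.1296 0.0224]
[357.8 160.2 390.6 180.1] 0.64 [ 0.653  -0.2375  0.0262]
[296.9 146.9 329.9 162.5] 0.63 [ 0.6821 -0.0814  0.0328]
[153.2 243.7 178.7 257.4] 0.62 [0.4528 0.2509 0.0548]
the job is handed in; nothing more can be done
```

I tested both tubes from the blue cradles and handed the job in at about 21 s of the 61 s allowed; no verdict was reported.

- **Far blue-cradle tube:** it stayed on the ramp (crushed). I took it off again and put it in the orange tray before touching the next tube.
- **Middle blue-cradle tube:** it rolled down into the catch tray (round).

**Last checks (top camera):**
- The crushed tube lies in the orange tray at about (0.653, -0.237).
- The round tube lies still in the catch tray at about (0.682, -0.083), with the same reading across frames about 1 s apart.
- The black-cradle tube still reads where it started, within camera noise.
- The gripper was empty and held clear in the air, with no contact force.

**Not perfect or not checked:**
- The detector missed the crushed tube in one of the last two frames, but found it in the other and in the frames before.
- The round tube set off on the ramp slightly skewed, but still rolled cleanly into the tray.
- The camera positions were about 3–4 mm off along world x (away from the robot), so I corrected the grasps using the wrist camera.
- I did not measure the wheel, gear, beam or screwdriver again at the end; no move went near them.

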